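# Fetch the nail clipper from behind the perfume bottle and the brush

### The job

Get the green nail clipper out from the back of the terracotta ledge: first stand the perfume bottle and the lilac brush upright in the blue tray so that they are both out of the way, and only then take the clipper and lay it flat in the white soap dish. With the clipper in the dish, put the bottle back in the middle of its round cork mat and the brush back in the middle of its square black mat, both standing upright. Set the glass bottle down gently, knock nothing over, and leave the swab box and the cream jar where they are.

Things in the scene. Friction and masses are not known exactly. Their poses are not given: they have to be found in the camera images.
- bottle: Loose perfume bottle, about 0.25 kg, upright: amber glass block 46 (own x) x 50 (own y) x 90 mm high with 4 mm round edges, a short neck, and a fixed round brass-coloured cap 28 mm in diameter from 94 to 132 mm above the underside (grip the cap, from any side). Origin: centre of the underside; z up. Starts on the round mat.
- brush: Loose hard lilac silicone brush, about 0.07 kg, standing on its round nubbed head: head 54 mm in diameter from the underside to 20 mm up, then a straight round handle 26 mm in diameter up to 106 mm. Rigid. Origin: centre of the underside; z up. Starts on the square mat.
- clipper: Loose green plastic nail clipper lying flat, about 0.03 kg: 62 mm long (own y) and 14 mm wide (own x), 14 mm high (the lower 11 mm full width, then a lever 10 mm wide on top). Origin: centre of the underside; z up. Lies directly on the ledge, behind (farther from the robot than) bottle and brush, its length running across.
- ledge: Fixed terracotta-coloured ceramic ledge, a slab 220 (own x, pointing away from the robot) x 280 (own y) x 30 mm high on the tiled work surface. Origin: centre of the underside; its top is 30 mm above the origin.
- round_mat: Fixed round pale cork mat on the ledge, 66 mm in diameter, 4 mm thick: the bottle's place. Origin: centre of the underside; the top is 4 mm above it.
- square_mat: Fixed square black mat on the ledge, 58 x 58 mm, 4 mm thick: the brush's place. Origin: centre of the underside; the top is 4 mm above it. The centres of the two mats are about 74 mm apart.
- tray: Fixed blue open tray on the work surface to one side of the ledge, the side area: 210 (own x) x 120 (own y) mm outside, walls 5 mm thick and 14 mm high, inner floor 5 mm above its underside. Origin: centre of the underside.
- soap_dish: Fixed white ceramic soap dish on the work surface, to the other side of the ledge: 130 (own x) x 96 (own y) mm outside, walls 5 mm thick and 12 mm high, flat inner floor 5 mm above its underside. Origin: centre of the underside.
- swab_box: Bystander: loose bamboo swab box with a sliding lid, 78 (own x) x 48 (own y) x 45 mm high, at one back corner of the ledge. Origin: centre of the underside. Not to be moved.
- cream_jar: Bystander: loose round white cream jar with a pale yellow lid, 54 mm in diameter, 42 mm high, at the other back corner of the ledge. Origin: centre of the underside. Not to be moved.
Things that resemble listed ones, but are neither listed nor needed, are in the scene too. Of the things like the soap_dish, leave any that is purple; of the rest the larger one is meant.

How it is judged:
By the outcome, as a careful person would: the job done as asked, in the order asked, and still so for the second after the job is handed in, with the robot touching nothing.
It also fails if it takes over 122 s, if anything falls off the work surface, if the arm or the gripper's body presses on something with over 40 N, if the wrist force passes 120 N, or if a joint passes its speed limit or range.

### The arm

A 7-joint arm with a two-finger parallel gripper is mounted at the origin on the work surface. World frame = base frame: x ahead of the robot, y to its left, z up, the work surface at z = 0. Lengths are in mm, angles in degrees, forces in N, time in s.
With the tool pointing down it reaches from about 400 to 925 mm from the base axis. Payload 4.1 kg.
Tool frame: the origin (TCP) lies between the finger pads; the fingertips stand robot.nose_length ahead of it and the grasp point (between the pads) lies 2 mm behind it (robot.nose_length is the distance from the TCP to the fingertips, in mm); y points along the fingers, x is the direction in which the jaws open and shut, and the axes are right-handed (so a half turn about y gives the same grasp; the last joint's range is limited). The gripper opens to 85 mm and grips with 20 to 120 N. Pads are 22 mm wide; open, the fingers measure 114 mm over their backs; the gripper's body (76 mm by 85 mm) begins 54 mm behind the grasp point. The pads swing forward as they close: fully open they stand 13 mm farther back than shut.
Start: joints at [57.582, 22.827, 2.584, 88.041, -1.071, 69.15, -2.905], TCP at [292.56, -580.474, 248.347] pointing down, gripper open.
Joint ranges: [-161.44, 161.44], [-28.35, 127.94], [-78.24, 83.42], [0, 140.83], [-78.03, 258.03], [13.02, 114.36], [-168.23, 168.23]. Speed limits (degrees/s): [147.25, 147.25, 180, 180, 180, 180, 180].

### API

Orientations are given as a 3x3 rotation matrix whose columns are the frame's x, y, z axes.
In Python, from cell import status, optics, robot, finder gives the robot as it stands. The module is installed in compiled form; this text tells all that it offers.
- The arm moves only by the tool step_arm, never from a script. Its argument "motion" is a list that holds one entry, the list of rows, each a list of 7 numbers: the closure, from 0 (fully open) to 1 (shut), then the shift along the tool's x, y, z in m, then the turn, a rotation vector about the tool's x, y, z in degrees. In form: [[[gripper, x, y, z, ax, ay, az], ...]]. A call has 1 to 10 rows; each row is the pose to reach, as a shift and turn from the pose commanded when the call began, along the tool's axes at that moment; what a row does not reach only later rows make up. A row lasts 1/8 s, in which the tool goes at most 62.5 mm and 10.7 degrees, less where a joint would pass 70% of its speed; a pose out of reach is approached as far as the arm can. A call with a gripper value outside its range is refused whole. The fingers move at their own pace and stop on an object; "grip_force" is the grip in N (left out, the last holds). Time passes only in rows, so rows that repeat a pose let the fingers close. It gives the time, the measured TCP pose, the force and the opening at its end, in the units of the state.
- status.get_obs(): the state, without advancing time (a new reading comes with each control period).
- optics.snapshot(name): name is "scene" or "top"; returns (picture, depth): 420x560x3 uint8, red, green, blue; 420x560 float32, mm along the optical axis (not along the pixel's ray), 0 where there is no reading.
- optics.camera_info(name): a dict with "fx", "fy", "cx", "cy" (pixels), "rvec" (rotation vector, rad) and "tvec" (3), from world to camera coordinates, as OpenCV has them. Camera axes: x right, y down, z forward; pixel columns grow to the right and rows downward; lengths in mm; the calibration is good to about 2 mm. A picture is of the moment at which its call begins. camera_info takes no time and is no camera call.
- robot.sign_off(): hands the job in, once; it reports no verdict.
Trained networks look in the newest picture that a camera, given by its name, has taken for a name from the list of things; names that differ only in an ending like _2 or _b are one class to them, and where a whole thing is asked for, a point or a joint stands for the part that bears it (a point fixed in the world has none). Each returns a list of dicts, best first, with "confidence" (0 to 1); they miss things now and then, are a little off and sometimes report something else, mostly with a low value. They report only what shows in the picture. A call takes as long as a camera call. They do not tell look-alikes from the thing itself.
- finder.look_for(camera, label): "rect" ([left, top, right, bottom] in pixels, round what is visible of it).
- finder.cut_out(camera, label): "region" (420x560 bool, what is visible of it) and "rect" ([left, top, right, bottom] in pixels, round what is visible of it).
- finder.mark_of(camera, label): "point" ([column, row] in pixels: a listed point, or the origin of a listed thing).
The state is a dict: "t": time; "joints": joint angles; "joint_velocities": joint speeds; "joint_torque": joint torques, N m; "ee_pos": TCP position; "tool_rot": TCP orientation; "wrist_force": force on the tool from outside, world axes, zero at the start; "wrist_torque": the same for the moment, N m; "opening": finger opening in mm.
Only numpy, scipy, OpenCV 4.12 (cv2) and the standard library are available. Lean on these libraries where they do the work, as an engineer would, in place of code of your own. Each camera call takes 0.05 s, during which the arm holds its last target.

## Working session

There is one attempt and no reset: what is moved stays moved. The work goes in short steps, Python scripts to look and compute and a tool call to move; the robot and the scene stay as the last step left them, time stands still between calls to the robot, and variables do not carry over. Pictures are saved under pics/ and viewed, and the job is handed in when it is done.

Besides the shell and the picture viewer there is one more tool, called in YAML: its name, and indented under it one key for each argument. step_arm: Moves the arm, as the interface text tells. Its arguments: {"type":"object","properties":{"motion":{"type":"array","items":{"type":"array","items":{"type":"array","items":{"type":"number"}}}},"grip_force":{"type":"number"}},"required":["motion"]}

```bash
ls; mkdir -p pics
cat > h.py <<'E'
import numpy as np, cv2
from cell import status, optics, robot, finder
def snap(n,f=None):
    p,d=optics.snapshot(n)
    if f: cv2.imwrite('pics/'+f,p[:,:,::-1])
    return p,d
def cam(n):
    c=optics.camera_info(n); R=cv2.Rodrigues(np.array(c['rvec'],float))[0]; t=np.array(c['tvec'],float).ravel()
    return c,R,t
def cloud(n,d):
    c,R,t=cam(n); v,u=np.mgrid[0:d.shape[0],0:d.shape[1]]
    P=np.stack([(u-c['cx'])/c['fx']*d,(v-c['cy'])/c['fy']*d,d],-1)
    W=(P-t)@R; W[d<=0]=np.nan
    return W
def ray(n,px,z):
    c,R,t=cam(n); r=np.array([(px[0]-c['cx'])/c['fx'],(px[1]-c['cy'])/c['fy'],1])@R; o=-t@R
    return o+r*(z-o[2])/r[2]
E
python3 - <<'E'
from h import *
np.set_printoptions(suppress=True,precision=2)
for n in('scene','top'):
    p,d=snap(n,n+'0.png'); np.savez('pics/%s0.npz'%n,p=p,d=d)
    c,R,t=cam(n); print(n,c['fx'],-t@R,R[2])
o=status.get_obs(); print(o); print(robot.nose_length)
E
```

```text
pics
scene 396.64717036301005 [1179.66 -332.37  560.11] [-0.77  0.29 -0.57]
top 502.78693447026654 [ 406.05  -68.35 1386.98] [ 0.06 -0.01 -1.  ]
{'t': 0.1, 'joints': array([57.58, 22.87,  2.58, 88.1 , -1.07, 69.15, -2.9 ]), 'joint_velocities': array([ 0.03, -0.13,  0.09, -0.09, -0.01, -0.11, -0.07]), 'joint_torque': array([  0.  , -47.63,   1.37, -25.5 ,   0.01,   0.  ,  -0.  ]), 'ee_pos': array([ 292.31, -579.98,  247.4 ]), 'tool_rot': array([[ 0.45, -0.  ,  0.89],
       [-0.89,  0.  ,  0.45],
       [-0.  , -1.  , -0.  ]]), 'wrist_force': array([-0.81,  0.32,  0.68]), 'wrist_torque': array([-0.  ,  0.01,  0.02]), 'opening': 85.51304760583763}
17.0
```

View pics/scene0.png

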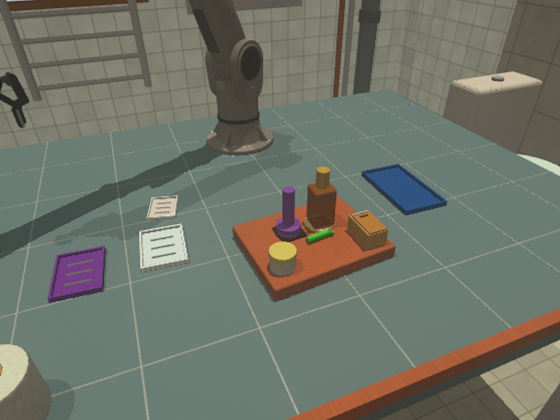

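View pics/top0.png

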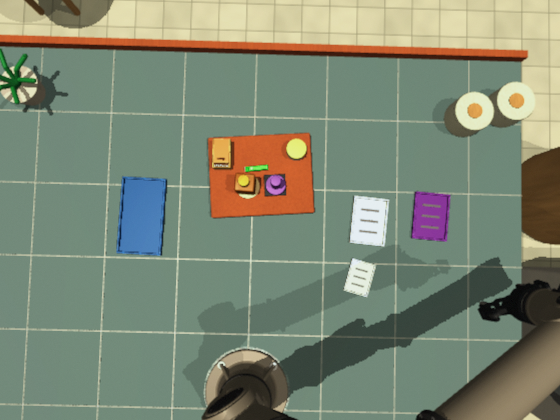

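The scene view shows the ledge with the bottle at (321,200), brush (288,212), clipper (319,236), jar (283,258) and swab box (367,230). There are three dish-like things in the top view: a large white one at (370,221), a small white one at (360,277) and a purple one at (430,216). The large white one fits, being non-purple and the larger of the rest. I'll confirm it by measuring and with a crop.

Run:
```python
from h import *
np.set_printoptions(suppress=True,precision=1)
T=np.load('pics/top0.npz'); S=np.load('pics/scene0.npz')
a=T['p'][120:310,110:460]; cv2.imwrite('pics/crop_top.png',cv2.resize(a,None,fx=2.2,fy=2.2,interpolation=cv2.INTER_CUBIC)[:,:,::-1])
W={'top':cloud('top',T['d']),'scene':cloud('scene',S['d'])}
for n in ('top','scene'):
  for l in ['bottle','brush','clipper','ledge','round_mat','square_mat','tray','soap_dish','swab_box','cream_jar']:
    r=finder.cut_out(n,l)
    for q in r:
        if q['confidence']<.3: continue
        w=W[n][q['region']]; w=w[~np.isnan(w[:,0])]
        if len(w)<5: continue
        z=np.percentile(w[:,2],95)
        top=w[w[:,2]>z-4]
        rc=cv2.minAreaRect(top[:,:2].astype(np.float32)); 
        ra=cv2.minAreaRect(w[:,:2].astype(np.float32))
        print(n,l,round(q['confidence'],2),np.array(q['rect']).astype(int),'z',round(z,1),'toprect',np.array(rc[0]),np.array(rc[1]),round(rc[2],1),'all',np.array(ra[0]),np.array(ra[1]),round(ra[2],1))
```

```text
top bottle 0.83 [234 174 258 194] z 166.8 toprect [551.6  14.9] [24.9 24.4] 2.1 all [551.1  20.9] [60.5 46.2] 86.3
top bottle 0.34 [210 140 233 172] z 76.8 toprect [632.6  83.6] [74.8 42.5] 1.7 all [632.3  82.1] [78.2 47.9] 1.4
top clipper 0.43 [242 166 267 175] z 45.1 toprect [599.8 -10.9] [13.3 59.6] 5.8 all [599.9  -9.5] [14.3 62.5] 6.3
top ledge 0.91 [209 134 312 219] z 33.7 toprect [582.7 -22.2] [216.9 277.6] 4.2 all [587.7 -21.4] [228.9 287.8] 4.4
top ledge 0.55 [286 140 306 162] z 74.9 toprect [ 650.2 -114.8] [50.6 50.3] 0.9 all [ 650.1 -116.6] [54.2 52.9] 79.5
top round_mat 0.61 [241 181 258 200] z 36.7 toprect [537.7  -0.8] [22.7 59.2] 46.8 all [537.7  -0.7] [22.9 59.3] 46.4
top square_mat 0.7 [264 174 286 195] z 37.0 toprect [555.8 -59.1] [52.  53.9] 4.4 all [557.8 -60.1] [57.5 54.2] 1.9
top tray 0.87 [116 179 167 258] z 13.3 toprect [464.8 301.3] [121.7 209.5] 87.7 all [464.1 305.3] [129.4 211.3] 87.7
top soap_dish 0.85 [348 197 385 248] z 11.8 toprect [ 465.3 -321.3] [ 94.5 127.5] 85.1 all [ 465.2 -321.2] [ 94.6 127.6] 85.1
top soap_dish 0.62 [344 260 372 298] z 10.1 topr
[... 1315 characters left out ...]
rect [462.3 299.3] [123.5 216. ] 87.9 all [450.8 309.5] [143.  239.9] 87.8
scene soap_dish 0.97 [147 194 179 219] z 10.9 toprect [ 310.1 -300.6] [67.6 95.3] 76.4 all [ 300.9 -298.3] [ 67.6 114.2] 76.4
scene soap_dish 0.83 [ 46 246 106 303] z 14.2 toprect [ 482.8 -494.4] [ 96.5 134. ] 85.8 all [ 473.1 -497.1] [103.5 153.1] 85.8
scene soap_dish 0.65 [140 222 186 269] z 14.0 toprect [ 465.4 -324.5] [ 95.8 135.1] 85.3 all [ 456.6 -324.7] [ 98.2 153.1] 85.1
scene swab_box 0.79 [346 212 386 250] z 75.9 toprect [634.7  79. ] [45.3 74.5] 88.7 all [632.5  79.2] [80.3 48.3] 1.7
scene cream_jar 0.78 [271 241 296 274] z 74.1 toprect [ 650.1 -117.1] [51.6 53.1] 35.9 all [ 627.1 -107.6] [ 55.6 104.3] 70.2
```

View pics/crop_top.png

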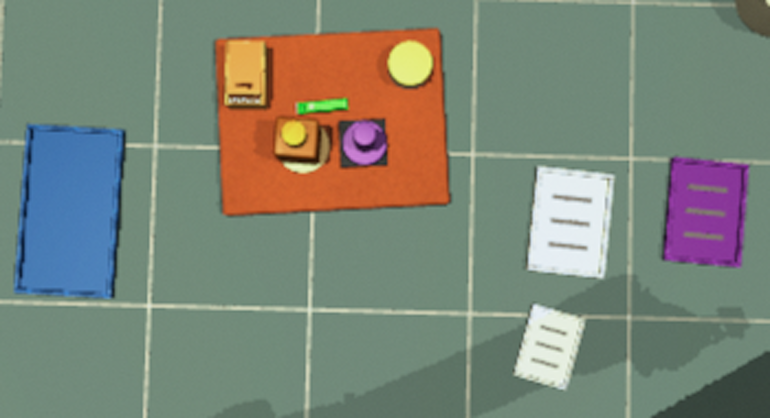

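Confirmed: the large white dish measures about 95×128 mm at (465,-322). The small one is 68×91 and the other is purple. Next I'll fit the mats and the ledge.

```bash
cat >> h.py <<'E'
def go(pos,az=None):
    """needed tool-frame shift (m) and turn about y (deg) from measured pose; az = azimuth of tool x"""
    o=status.get_obs(); R=np.array(o['tool_rot']); p=np.array(o['ee_pos'])
    s=R.T@(np.array(pos)-p)/1000
    a0=np.degrees(np.arctan2(R[1,0],R[0,0]))
    out='at %s az %.1f t %.1f open %.1f F %s -> shift %s'%(p.round(1),a0,o['t'],o['opening'],np.array(o['wrist_force']).round(1),s.round(4))
    if az is not None:
        # full rotation incl. tilt correction
        Rt=np.column_stack([[np.cos(np.radians(az)),np.sin(np.radians(az)),0],[0,0,-1],[-np.sin(np.radians(az)),np.cos(np.radians(az)),0]])
        rv=cv2.Rodrigues(R.T@Rt)[0].ravel(); out+=' turn %s'%np.degrees(rv).round(1)
    print(out)
E
python3 - <<'E'
from h import *
from scipy.optimize import least_squares
np.set_printoptions(suppress=True,precision=1)
T=np.load('pics/top0.npz'); S=np.load('pics/scene0.npz')
for n,F in (('top',T),('scene',S)):
    W=cloud(n,F['d']); hsv=cv2.cvtColor(F['p'],cv2.COLOR_RGB2HSV)
    z=W[...,2]; box=(W[...,0]>480)&(W[...,0]<620)&(W[...,1]>-110)&(W[...,1]<70)&(z>30)&(z<42)
    pale=box&(hsv[...,1]<110)&(hsv[...,2]>110); blk=box&(hsv[...,2]<70)
    for nm,m in (('pale',pale),('blk',blk)):
        w=W[m]; 
        if len(w)<5: continue
        (c,r)=cv2.minEnclosingCircle(w[:,:2].astype(np.float32)); ra=cv2.minAreaRect(w[:,:2].astype(np.float32))
        print(n,nm,len(w),'z',np.median(w[:,2]),'circ',np.array(c),r,'rect',ra,'x',w[:,0].min(),w[:,0].max(),'y',w[:,1].min(),w[:,1].max())
        # fit: hull points on far side from bottle
        if nm=='pale':
            h=cv2.convexHull(w[:,:2].astype(np.float32)).reshape(-1,2)
            f=least_squares(lambda c:np.hypot(*(h-c).T)-32.,[551,12],loss='soft_l1'); print('fit',f.x,f.fun.round(1))
    v=F['p'].copy(); v[pale]=[255,0,255]; v[blk]=[0,255,255]
    c=v[150:220,210:320] if n=='top' else v[150:280,230:400]
    cv2.imwrite('pics/mats_%s.png'%n,cv2.resize(c,None,fx=4.5,fy=4.5,interpolation=cv2.INTER_NEAREST)[:,:,::-1])
go([551,14,260],4)
E
```

```text
top pale 49 z 32.89975577766873 circ [556.  -19.4] 60.51360321044922 rect ((554.832763671875, -16.12714385986328), (96.1898193359375, 84.39391326904297), 75.74097442626953) x 519.048849546787 602.7456385975576 y -73.13370296288517 33.71634978498848
fit [552.7  11.2] [18.7 16.6  0.3  2.3  1.4  1.8  1.6 -0.3  0.2 57.9 19. ]
top blk 61 z 33.06404010453801 circ [556.9 -63.6] 36.54157638549805 rect ((557.440673828125, -61.78215026855469), (54.68515396118164, 55.07575607299805), 4.585782527923584) x 528.4316224633187 584.2205094129616 y -90.58006655583645 -32.80755875110996
scene pale 76 z 34.71520042879921 circ [540.  -42.7] 87.2616195678711 rect ((530.8841552734375, -33.6378173828125), (174.42222595214844, 31.636823654174805), 45.34971237182617) x 480.07319272656656 599.2078922825036 y -106.79745290767441 29.392221583529714
fit [523.3 -41.1] [66.4 56.1 55.9 -0.  17.3 25.9 32.8 46.2 29.7]
scene blk 139 z 34.60002394882842 circ [568.7 -36.7] 63.99419021606445 rect ((580.7828979492188, -42.56315612792969), (127.32857513427734, 44.729705810546875), 64.18710327148438) x 533.7863747830017 607.7618351332594 y -92.2849876574398 17.7862417460339
at [ 292.5 -580.5  248.4] az -63.3 t 1.1 open 85.5 F [-0.7  0.5  0.2] -> shift [-0.4 -0.   0.5] turn [  0.  -67.3   0. ]
```

```bash
python3 -c "
import cv2,numpy as np
a=cv2.imread('pics/mats_top.png');b=cv2.imread('pics/mats_scene.png');print(a.shape,b.shape)
h=max(a.shape[0],b.shape[0]);f=lambda x:cv2.copyMakeBorder(x,0,h-x.shape[0],0,0,cv2.BORDER_CONSTANT)
c=np.hstack([f(a),f(b)]);cv2.imwrite('pics/mats.png',cv2.resize(c,None,fx=.63,fy=.63,interpolation=cv2.INTER_AREA))"
```

```text
(315, 495, 3) (585, 765, 3)
```

View pics/mats.png

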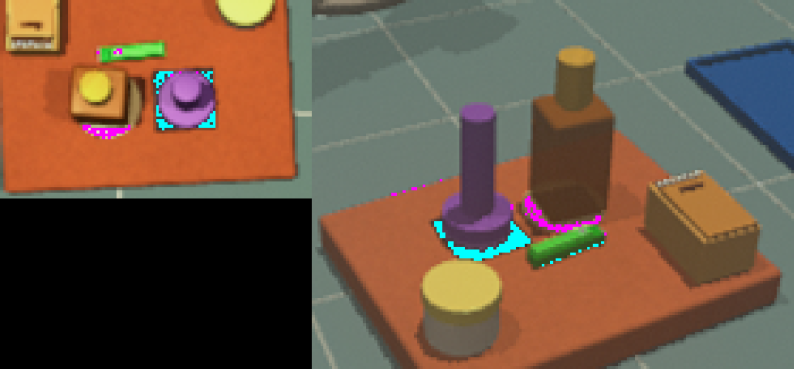

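Markings in the picture: pale pixels at the cork mat crescent, cyan at the black mat, and the clipper clear behind both. I'll measure the cork mat properly once the bottle is off it. Moving above the ledge now.

step_arm:
  motion:
    - [[0,-0.02,0,0.025,0,-3,0],[0,-0.06,0,0.07,0,-10,0],[0,-0.105,0,0.125,0,-17,0],[0,-0.15,0,0.18,0,-24,0],[0,-0.195,0,0.235,0,-31,0],[0,-0.24,0,0.29,0,-38,0],[0,-0.285,0,0.345,0,-45,0],[0,-0.33,0,0.395,0,-53,0],[0,-0.37,0,0.445,0,-60,0],[0,-0.395,0,0.475,0,-64,0]]
  grip_force: 30

```text
t: 2.35
ee_pos: [529.4, -35.8, 248.7]
tool_rot: [[1.0, 0.001, -0.015], [0.015, -0.001, 1.0], [0.001, -1.0, -0.001]]
wrist_force: [0.9, 0.1, -0.1]
opening: 85.3
```

Run:
```python
from h import *
go([551.5,14,230],4)
```

```text
at [529.4 -35.8 248.7] az 0.9 t 2.4 open 85.3 F [ 0.9  0.1 -0.1] -> shift [0.0228 0.0187 0.0495] turn [ 0.  -3.1  0.1]
```

step_arm:
  motion:
    - [[0,0,0,0,0,0,0],[0,0,0,0,0,0,0],[0,0,0,0,0,0,0]]

```text
t: 2.72
ee_pos: [528.2, -39.5, 248.1]
tool_rot: [[1.0, -0.001, -0.01], [0.01, -0.001, 1.0], [-0.001, -1.0, -0.001]]
wrist_force: [-0.1, 0.3, -0.6]
opening: 85.4
```

Run:
```python
from h import *
go([551.5,14,230],4)
go([551.5,14,148],4)
```

```text
at [528.2 -39.5 248.1] az 0.6 t 2.7 open 85.4 F [-0.1  0.3 -0.6] -> shift [0.0238 0.0181 0.0533] turn [ 0.1 -3.4 -0. ]
at [528.2 -39.5 248.1] az 0.6 t 2.7 open 85.4 F [-0.1  0.3 -0.6] -> shift [0.0239 0.1001 0.0534] turn [ 0.1 -3.4 -0. ]
```

step_arm:
  motion:
    - [[0,0.012,0.0,0.027,0,-2,0],[0,0.024,0.01,0.0535,0,-3.4,0],[0,0.024,0.03,0.0535,0,-3.4,0],[0,0.024,0.05,0.0535,0,-3.4,0],[0,0.024,0.07,0.0535,0,-3.4,0],[0,0.024,0.085,0.0535,0,-3.4,0],[0,0.024,0.095,0.0535,0,-3.4,0],[0,0.024,0.099,0.0535,0,-3.4,0],[0,0.024,0.099,0.0535,0,-3.4,0]]

```text
t: 3.85
ee_pos: [552.2, 16.3, 149.4]
tool_rot: [[0.997, 0.0, -0.072], [0.072, -0.0, 0.997], [0.0, -1.0, -0.0]]
wrist_force: [0.7, -0.1, -0.3]
opening: 85.6
```

Run:
```python
from h import *
go([551.5,14,148],4)
p,d=snap('scene'); cv2.imwrite('pics/a.png',cv2.resize(p[120:280,220:420],None,fx=3.5,fy=3.5,interpolation=cv2.INTER_CUBIC)[:,:,::-1])
```

```text
at [552.2  16.3 149.4] az 4.1 t 3.9 open 85.6 F [ 0.7 -0.1 -0.3] -> shift [-0.0008  0.0014 -0.0023] turn [0.  0.1 0. ]
```

View pics/a.png

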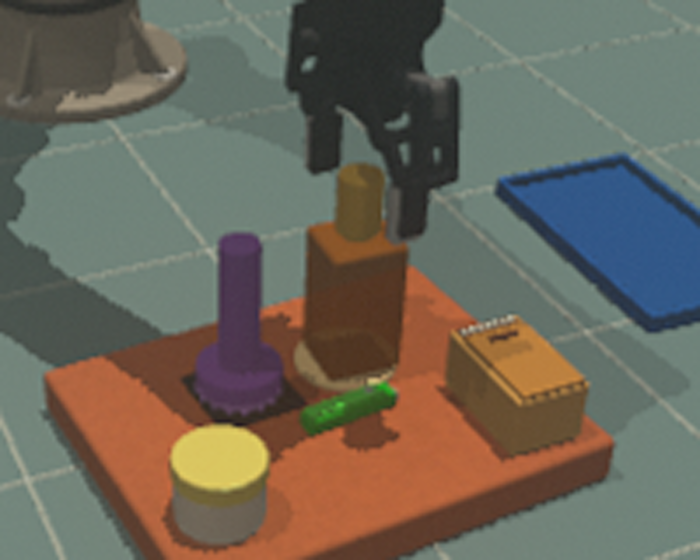

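The crop shows the open fingers at (320,140) and (408,215), either side of the cap at (360,200) and clear of everything else. Closing.

step_arm:
  motion:
    - [[0.3,0,0.001,-0.002,0,0,0],[0.5,0,0.001,-0.002,0,0,0],[0.7,0,0.001,-0.002,0,0,0],[0.9,0,0.001,-0.002,0,0,0],[0.9,0,0.001,-0.002,0,0,0],[0.9,0,0.001,-0.002,0,0,0]]
  grip_force: 40

```text
t: 4.65
ee_pos: [552.3, 14.4, 148.6]
tool_rot: [[0.997, 0.0, -0.072], [0.072, -0.0, 0.997], [0.0, -1.0, -0.0]]
wrist_force: [-0.9, 0.1, 3.5]
opening: 27.1
```

Run:
```python
from h import *
go([551.5,14,148],4)
```

```text
at [552.3  14.4 148.6] az 4.1 t 4.7 open 27.1 F [-0.9  0.1  3.5] -> shift [-0.0008  0.0006 -0.0003] turn [0.  0.1 0. ]
```

step_arm:
  motion:
    - [[0.9,0,-0.005,0,0,0,0],[0.9,0,-0.02,0,0,0,0],[0.9,0,-0.04,0,0,0,0],[0.9,0,-0.055,0.005,0,0,0],[0.9,-0.001,-0.06,0.02,0,0,0],[0.9,-0.003,-0.06,0.045,0,0,0],[0.9,-0.004,-0.06,0.075,0,0,0],[0.9,-0.006,-0.06,0.105,0,0,0],[0.9,-0.008,-0.06,0.135,0,0,0],[0.9,-0.009,-0.06,0.165,0,0,0]]

```text
t: 5.9
ee_pos: [530.0, 180.5, 208.0]
tool_rot: [[0.997, -0.001, -0.074], [0.074, 0.0, 0.997], [-0.001, -1.0, 0.0]]
wrist_force: [-0.1, -0.1, -1.8]
opening: 26.8
```

step_arm:
  motion:
    - [[0.9,-0.002,0,0.03,0,0,0],[0.9,-0.003,0,0.06,0,0,0],[0.9,-0.005,0,0.085,0,0,0],[0.9,-0.006,0,0.105,0,0,0],[0.9,-0.007,0,0.117,0,0,0],[0.9,-0.007,0,0.123,0,0,0],[0.9,-0.007,0,0.123,0,0,0],[0.9,-0.007,0,0.123,0,0,0]]

```text
t: 6.9
ee_pos: [515.8, 299.3, 208.2]
tool_rot: [[0.997, 0.0, -0.071], [0.071, -0.001, 0.997], [0.0, -1.0, -0.001]]
wrist_force: [-0.1, -0.6, -1.9]
opening: 26.9
```

Run:
```python
from h import *
go([515,300,120.5],4)
p,d=snap('scene','b.png'); np.savez('pics/s1.npz',p=p,d=d)
p,d=snap('top','bt.png'); np.savez('pics/t1.npz',p=p,d=d)
```

```text
at [515.8 299.3 208.2] az 4.1 t 6.9 open 26.9 F [-0.1 -0.6 -1.9] -> shift [-0.0008  0.0877  0.0008] turn [0.1 0.1 0. ]
```

View pics/b.png

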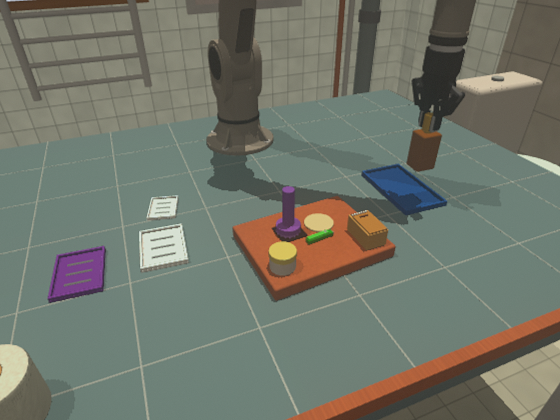

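The bottle hangs upright over the tray at (425,145), and the cork mat at (318,223) is now bare. I'll measure the mat and lower the bottle.

Run:
```python
from h import *
np.set_printoptions(suppress=True,precision=1)
for n,f in (('top','t1'),('scene','s1')):
    F=np.load('pics/%s.npz'%f); W=cloud(n,F['d'])
    for l in ('round_mat','square_mat'):
        for q in finder.cut_out(n,l)[:1]:
            m=q['region'].astype(np.uint8); w=W[q['region']]; w=w[~np.isnan(w[:,0])]
            cs=max(cv2.findContours(m,cv2.RETR_EXTERNAL,cv2.CHAIN_APPROX_NONE)[0],key=cv2.contourArea).reshape(-1,2)
            pl=np.array([ray(n,c,34)[:2] for c in cs],np.float32)
            print(n,l,q['confidence'],q['rect'],np.nanmedian(w,0),'encl',cv2.minEnclosingCircle(pl),'rect',cv2.minAreaRect(pl))
```

```text
top round_mat 0.6 [235.3, 174.8, 259.5, 198.9] [551.1  12.7  32.8] encl ((550.6322021484375, 13.111038208007812), 32.48207092285156) rect ((550.2367553710938, 12.521783828735352), (62.45134735107422, 59.404014587402344), 1.5599652528762817)
top square_mat 0.44 [267.1, 174.1, 288.3, 197.5] [550.1 -44.8  33.1] encl ((537.9852905273438, -40.47831344604492), 13.951726913452148) rect ((538.0210571289062, -41.82944869995117), (24.423175811767578, 16.197673797607422), 1.518465518951416)
scene round_mat 0.67 [307.0, 213.0, 333.7, 234.1] [551.    9.5  35.1] encl ((549.494140625, 11.325591087341309), 35.1577033996582) rect ((549.9545288085938, 10.81927490234375), (62.55844497680664, 68.12397003173828), 64.9898910522461)
scene square_mat 0.67 [271.7, 226.5, 305.3, 239.5] [577.5 -62.   35. ] encl ((570.7578125, -60.846126556396484), 29.381959915161133) rect ((573.7466430664062, -60.596763610839844), (24.4041690826416, 57.49378204345703), 4.441915512084961)
```

step_arm:
  motion:
    - [[0.9,-0.001,0.01,0.001,0,0,0],[0.9,-0.001,0.03,0.001,0,0,0],[0.9,-0.001,0.05,0.001,0,0,0],[0.9,-0.001,0.065,0.001,0,0,0],[0.9,-0.001,0.075,0.001,0,0,0],[0.9,-0.001,0.08,0.001,0,0,0],[0.9,-0.001,0.083,0.001,0,0,0],[0.9,-0.001,0.085,0.001,0,0,0],[0.9,-0.001,0.086,0.001,0,0,0],[0.9,-0.001,0.087,0.001,0,0,0]]

```text
t: 8.45
ee_pos: [514.5, 301.5, 121.5]
tool_rot: [[0.997, 0.001, -0.072], [0.072, 0.0, 0.997], [0.001, -1.0, 0.0]]
wrist_force: [-0.1, -0.9, -2.1]
opening: 26.7
```

step_arm:
  motion:
    - [[0.9,0,0.0005,0,0,0,0],[0.9,0,0.001,0,0,0,0],[0.9,0,0.0015,0,0,0,0],[0.9,0,0.002,0,0,0,0],[0.9,0,0.002,0,0,0,0]]

```text
t: 9.07
ee_pos: [514.3, 301.5, 119.6]
tool_rot: [[0.997, 0.0, -0.072], [0.072, -0.0, 0.997], [0.0, -1.0, -0.0]]
wrist_force: [-1.3, -0.8, 1.4]
opening: 26.8
```

Contact shows as a gentle 3.5 N change. Releasing and rising.

step_arm:
  motion:
    - [[0.6,0,0,0,0,0,0],[0.4,0,0,0,0,0,0],[0.2,0,0,0,0,0,0],[0,0,0,0,0,0,0],[0,0,-0.015,0,0,0,0],[0,0,-0.04,0,0,0,0],[0,0,-0.07,0,0,0,0],[0,0,-0.1,0,0,0,0],[0,0,-0.11,-0.02,0,0,0],[0,0,-0.11,-0.06,0,0,0]]

```text
t: 10.32
ee_pos: [518.9, 243.7, 232.0]
tool_rot: [[0.997, 0.004, -0.076], [0.076, 0.003, 0.997], [0.004, -1.0, 0.003]]
wrist_force: [-0.5, -0.3, -1.3]
opening: 85.5
```

Run:
```python
from h import *
np.set_printoptions(suppress=True,precision=1)
p,d=snap('scene','c.png'); W=cloud('scene',d)
p2,d2=snap('top','ct.png'); W2=cloud('top',d2)
for n,w in (('scene',W),('top',W2)):
    for nm,x0,x1,y0,y1,z0,z1 in (('cap',460,570,250,350,130,142),('brush',520,600,-100,-30,134,146),('bottletop',460,570,250,350,85,100)):
        m=(w[...,0]>x0)&(w[...,0]<x1)&(w[...,1]>y0)&(w[...,1]<y1)&(w[...,2]>z0)&(w[...,2]<z1)
        q=w[m]
        if len(q)>4: print(n,nm,len(q),cv2.minAreaRect(q[:,:2].astype(np.float32)),q[:,2].mean())
go([556,-61,230],4)
```

```text
scene cap 83 ((514.2019653320312, 299.01922607421875), (25.3584041595459, 26.469825744628906), 19.466466903686523) 136.14317065654546
scene brush 100 ((555.6451416015625, -64.70790100097656), (24.18058967590332, 26.164400100708008), 67.17294311523438) 139.77144539904677
scene bottletop 231 ((513.8365478515625, 298.9508056640625), (48.76253128051758, 45.9987678527832), 88.89234161376953) 93.07990523352039
top brush 81 ((554.6787719726562, -62.614585876464844), (24.200275421142578, 23.180892944335938), 22.78116798400879) 139.2531614131519
at [520.3 236.3 230.3] az 3.8 t 10.4 open 85.4 F [-0.1 -0.5 -0.9] -> shift [ 0.   0.  -0.3] turn [ 0.2 -0.2  0.1]
```

View pics/c.png

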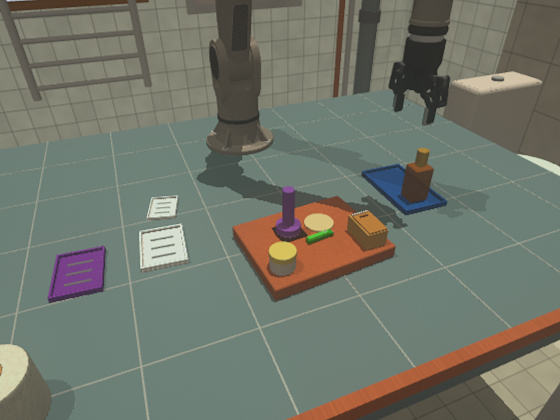

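The bottle stands upright in the tray at (417,180), and the fingers are clear of it. Going to the brush.

```bash
sed -i 's/s.round(4))/[round(float(v),4) for v in s])/; s/np.degrees(rv).round(1)/[round(float(v),1) for v in np.degrees(rv)]/' h.py
python3 - <<'E'
from h import *
go([555,-62.5,230],4)
E
```

```text
at [520.3 236.3 230.3] az 3.8 t 10.4 open 85.4 F [-0.1 -0.5 -0.9] -> shift [0.015, 0.0015, -0.3005] turn [0.2, -0.2, 0.1]
```

step_arm:
  motion:
    - [[0,0.001,0,-0.02,0,0,0],[0,0.003,0,-0.055,0,0,0],[0,0.005,0,-0.095,0,0,0],[0,0.007,0,-0.135,0,0,0],[0,0.009,0,-0.175,0,0,0],[0,0.011,0,-0.215,0,0,0],[0,0.013,0,-0.25,0,0,0],[0,0.015,0,-0.28,0,0,0],[0,0.015,0,-0.295,0,0,0],[0,0.015,0,-0.3,0,0,0]]

```text
t: 11.68
ee_pos: [555.4, -56.5, 229.7]
tool_rot: [[0.997, 0.0, -0.072], [0.072, 0.0, 0.997], [0.0, -1.0, 0.0]]
wrist_force: [-0.1, 0.1, -0.4]
opening: 85.1
```

step_arm:
  motion:
    - [[0,0,0,0,0,0,0],[0,0,0,0,0,0,0]]

```text
t: 11.92
ee_pos: [555.3, -55.0, 229.4]
tool_rot: [[0.997, 0.0, -0.075], [0.075, 0.001, 0.997], [0.0, -1.0, 0.001]]
wrist_force: [-0.2, -0.5, -0.2]
opening: 85.8
```

Run:
```python
from h import *
go([555,-62.5,118],4)
```

```text
at [555.3 -55.  229.4] az 4.3 t 11.9 open 85.8 F [-0.2 -0.5 -0.2] -> shift [-0.0009, 0.1114, -0.0076] turn [-0.0, 0.3, 0.0]
```

step_arm:
  motion:
    - [[0,0,0,-0.004,0,0,0],[0,-0.001,0.005,-0.0075,0,0,0],[0,-0.001,0.02,-0.0075,0,0,0],[0,-0.001,0.045,-0.0075,0,0,0],[0,-0.001,0.07,-0.0075,0,0,0],[0,-0.001,0.09,-0.0075,0,0,0],[0,-0.001,0.103,-0.0075,0,0,0],[0,-0.001,0.11,-0.0075,0,0,0],[0,-0.001,0.111,-0.0075,0,0,0]]

```text
t: 13.05
ee_pos: [554.8, -64.1, 118.0]
tool_rot: [[0.997, -0.0, -0.072], [0.072, 0.0, 0.997], [-0.0, -1.0, 0.0]]
wrist_force: [0.3, -0.3, 0.3]
opening: 85.4
```

step_arm:
  motion:
    - [[0.3,0,0,0,0,0,0],[0.5,0,0,0,0,0,0],[0.65,0,0,0,0,0,0],[0.8,0,0,0,0,0,0],[0.9,0,0,0,0,0,0],[0.9,0,0,0,0,0,0]]
  grip_force: 30

```text
t: 13.8
ee_pos: [555.1, -64.2, 118.7]
tool_rot: [[0.997, 0.001, -0.072], [0.072, -0.0, 0.997], [0.001, -1.0, -0.0]]
wrist_force: [-0.4, -0.3, 3.5]
opening: 25.0
```

Run:
```python
from h import *
go([415,302,200],4)
p,d=snap('scene'); cv2.imwrite('pics/d.png',cv2.resize(p[120:280,220:420],None,fx=3.5,fy=3.5,interpolation=cv2.INTER_CUBIC)[:,:,::-1])
```

```text
at [555.1 -64.2 118.7] az 4.1 t 13.8 open 25.0 F [-0.4 -0.3  3.5] -> shift [-0.1132, -0.0815, 0.3753] turn [0.0, 0.1, 0.0]
```

View pics/d.png

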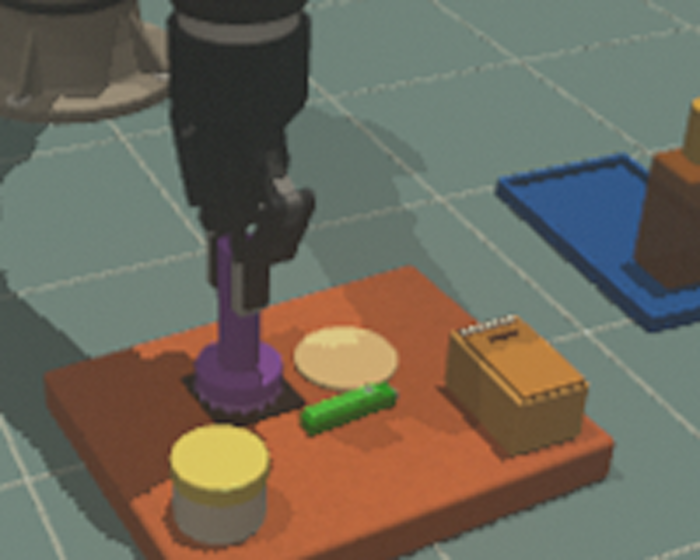

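The gripper holds the brush handle at (240,260). I'll lift it and carry it to the near end of the tray.

step_arm:
  motion:
    - [[0.9,0,-0.005,0,0,0,0],[0.9,0,-0.025,0,0,0,0],[0.9,0,-0.05,0,0,0,0],[0.9,-0.003,-0.07,0.01,0,0,0],[0.9,-0.009,-0.08,0.03,0,0,0],[0.9,-0.02,-0.081,0.065,0,0,0],[0.9,-0.032,-0.081,0.105,0,0,0],[0.9,-0.044,-0.081,0.145,0,0,0],[0.9,-0.056,-0.081,0.185,0,0,0],[0.9,-0.068,-0.081,0.225,0,0,0]]

```text
t: 15.1
ee_pos: [468.5, 157.8, 199.0]
tool_rot: [[0.997, -0.001, -0.074], [0.074, -0.0, 0.997], [-0.001, -1.0, -0.0]]
wrist_force: [0.2, -0.3, -1.0]
opening: 25.7
```

step_arm:
  motion:
    - [[0.9,-0.012,0,0.04,0,0,0],[0.9,-0.023,0,0.075,0,0,0],[0.9,-0.032,0,0.105,0,0,0],[0.9,-0.039,0,0.13,0,0,0],[0.9,-0.043,0,0.143,0,0,0],[0.9,-0.045,0,0.15,0,0,0],[0.9,-0.045,0,0.15,0,0,0],[0.9,-0.045,0,0.15,0,0,0]]

```text
t: 16.1
ee_pos: [415.5, 300.6, 199.1]
tool_rot: [[0.997, 0.0, -0.071], [0.071, -0.001, 0.997], [-0.0, -1.0, -0.001]]
wrist_force: [0.3, -0.9, -0.2]
opening: 25.4
```

Run:
```python
from h import *
go([415,302,91],4)
p,d=snap('scene','e.png')
```

```text
at [415.5 300.6 199.1] az 4.1 t 16.1 open 25.4 F [ 0.3 -0.9 -0.2] -> shift [-0.0004, 0.1081, 0.0015] turn [0.1, 0.1, -0.0]
```

View pics/e.png

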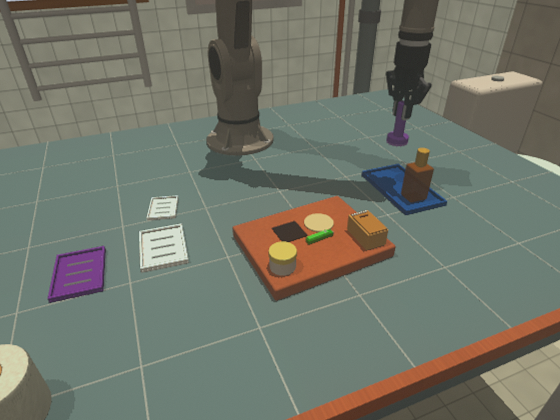

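The brush hangs upright at (398,125), over the near part of the tray. Lowering.

step_arm:
  motion:
    - [[0.9,0,0.01,0.001,0,0,0],[0.9,0,0.03,0.001,0,0,0],[0.9,0,0.055,0.001,0,0,0],[0.9,0,0.08,0.001,0,0,0],[0.9,0,0.095,0.001,0,0,0],[0.9,0,0.102,0.001,0,0,0],[0.9,0,0.105,0.001,0,0,0],[0.9,0,0.107,0.001,0,0,0],[0.9,0,0.108,0.001,0,0,0]]

```text
t: 17.27
ee_pos: [415.3, 302.9, 91.7]
tool_rot: [[0.997, 0.001, -0.072], [0.072, 0.0, 0.997], [0.001, -1.0, 0.0]]
wrist_force: [-0.0, -0.2, -0.8]
opening: 25.6
```

step_arm:
  motion:
    - [[0.9,0,0.0005,0,0,0,0],[0.9,0,0.001,0,0,0,0],[0.9,0,0.0015,0,0,0,0],[0.9,0,0.0015,0,0,0,0]]

```text
t: 17.77
ee_pos: [414.9, 302.6, 89.7]
tool_rot: [[0.997, 0.0, -0.072], [0.072, -0.0, 0.997], [0.0, -1.0, -0.0]]
wrist_force: [0.3, 0.6, -0.9]
opening: 25.4
```

step_arm:
  motion:
    - [[0.9,0,0.0005,0,0,0,0],[0.9,0,0.001,0,0,0,0],[0.9,0,0.001,0,0,0,0]]

```text
t: 18.15
ee_pos: [415.1, 302.8, 89.6]
tool_rot: [[0.997, 0.0, -0.072], [0.072, -0.001, 0.997], [0.0, -1.0, -0.001]]
wrist_force: [-2.3, -1.7, 7.7]
opening: 25.0
```

step_arm:
  motion:
    - [[0.6,0,-0.0005,0,0,0,0],[0.4,0,-0.0005,0,0,0,0],[0.25,0,-0.0005,0,0,0,0],[0.15,0,-0.0005,0,0,0,0],[0.1,0,-0.015,0,0,0,0],[0.1,0,-0.045,0,0,0,0],[0.1,0,-0.08,0,0,0,0],[0.1,0,-0.11,0,0,0,0],[0.1,0.005,-0.12,-0.02,0,0,0],[0.1,0.015,-0.12,-0.055,0,0,0]]

```text
t: 19.4
ee_pos: [434.2, 250.5, 211.2]
tool_rot: [[0.997, 0.004, -0.076], [0.076, 0.002, 0.997], [0.004, -1.0, 0.002]]
wrist_force: [1.3, -1.5, -0.4]
opening: 76.8
```

Run:
```python
from h import *
np.set_printoptions(suppress=True,precision=1)
p,d=snap('scene','f.png'); W=cloud('scene',d); np.savez('pics/s2.npz',p=p,d=d)
p2,d2=snap('top','ft.png'); W2=cloud('top',d2); np.savez('pics/t2.npz',p=p2,d=d2)
for n,w,p in (('scene',W,p),('top',W2,p2)):
    hsv=cv2.cvtColor(p,cv2.COLOR_RGB2HSV)
    for nm,x0,x1,y0,y1,z0,z1 in (('cap',460,570,250,350,130,142),('brush',380,450,250,350,104,118),('clip',570,630,-60,50,34,50),('black',500,610,-120,-20,30,40)):
        m=(w[...,0]>x0)&(w[...,0]<x1)&(w[...,1]>y0)&(w[...,1]<y1)&(w[...,2]>z0)&(w[...,2]<z1)
        if nm=='clip': m&=(hsv[...,0]>40)&(hsv[...,0]<80)&(hsv[...,1]>120)
        if nm=='black': m&=(hsv[...,2]<75)
        q=w[m]
        if len(q)>4: print(n,nm,len(q),cv2.minAreaRect(q[:,:2].astype(np.float32)),q[:,2].mean(),q.mean(0))
go([600,-11,150],6)
```

```text
scene cap 86 ((513.8463745117188, 299.2965393066406), (25.537750244140625, 26.5322322845459), 16.252504348754883) 135.93514093467994 [515.5 297.5 135.9]
scene brush 58 ((414.33123779296875, 300.9663391113281), (23.817428588867188, 26.426420211791992), 67.38506317138672) 110.30045484175788 [416.6 299.1 110.3]
scene clip 176 ((601.8359985351562, -12.109878540039062), (12.976381301879883, 62.67331314086914), 8.936905860900879) 41.38249334828965 [603.3 -14.8  41.4]
scene black 423 ((570.0233154296875, -60.277137756347656), (87.18524169921875, 61.12159729003906), 12.366886138916016) 35.03836749083654 [560.2 -63.   35. ]
top cap 32 ((517.3711547851562, 305.4203186035156), (16.873952865600586, 26.114734649658203), 46.46168518066406) 135.8847865724519 [519.5 305.1 135.9]
top clip 98 ((600.5596313476562, -10.730598449707031), (13.745065689086914, 60.31412887573242), 6.888758659362793) 41.21749202446442 [600.3 -12.   41.2]
top black 346 ((556.61767578125, -62.866180419921875), (54.32122039794922, 54.19004440307617), 1.860016107559204) 33.677511383574 [556.9 -62.3  33.7]
at [435.8 244.9 209.6] az 3.8 t 19.5 open 76.3 F [ 0.3 -0.   0.7] -> shift [0.1468, 0.0606, -0.266] turn [0.2, -2.2, 0.1]
```

View pics/f.png

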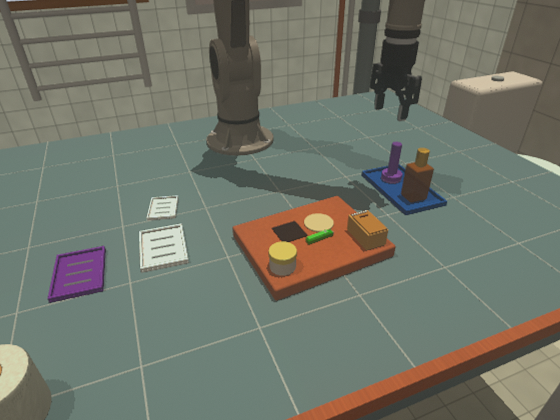

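```bash
python3 -c "
import cv2
a=cv2.imread('pics/ft.png')[120:270,100:330];cv2.imwrite('pics/ftc.png',cv2.resize(a,None,fx=3.4,fy=3.4,interpolation=cv2.INTER_CUBIC))"
```

```text
(no output)
```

View pics/ftc.png

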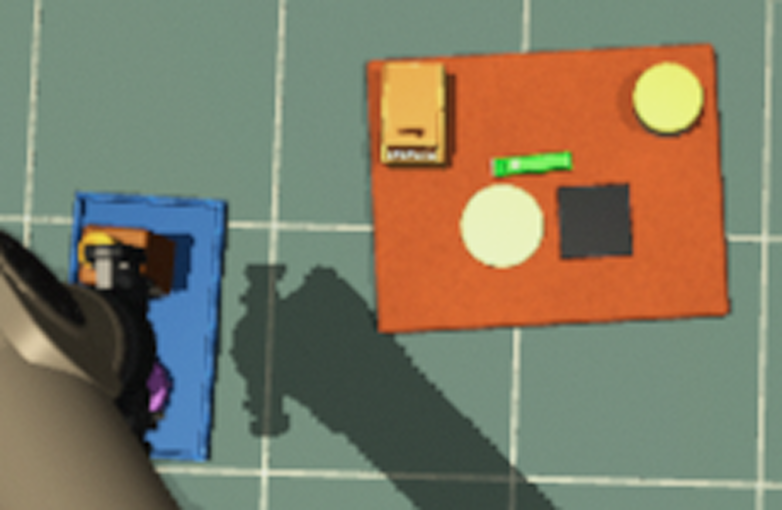

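Brush (393,165) and bottle (417,180) both stand in the tray, and the clipper is clear of the mats. Approaching it with the fingers narrowed.

step_arm:
  motion:
    - [[0.5,0.015,0,-0.025,0,0,0],[0.6,0.035,0,-0.06,0,-1,0],[0.65,0.055,0.005,-0.1,0,-1.5,0],[0.65,0.077,0.01,-0.14,0,-2,0],[0.65,0.1,0.02,-0.18,0,-2.5,0],[0.65,0.12,0.03,-0.215,0,-2.5,0],[0.65,0.135,0.04,-0.245,0,-2.5,0],[0.65,0.144,0.05,-0.26,0,-2.5,0],[0.65,0.147,0.06,-0.265,0,-2.5,0],[0.65,0.147,0.06,-0.265,0,-2.5,0]]

```text
t: 20.75
ee_pos: [598.7, -3.5, 147.9]
tool_rot: [[0.993, -0.002, -0.117], [0.117, 0.001, 0.993], [-0.002, -1.0, 0.001]]
wrist_force: [-0.3, 0.2, 0.2]
opening: 29.6
```

step_arm:
  motion:
    - [[0.65,0,0,0,0,0,0],[0.65,0,0,0,0,0,0]]

```text
t: 21.0
ee_pos: [599.7, -3.5, 149.4]
tool_rot: [[0.993, 0.001, -0.117], [0.117, 0.0, 0.993], [0.001, -1.0, 0.0]]
wrist_force: [0.5, 1.2, -0.0]
opening: 29.8
```

Run:
```python
from h import *
go([600.5,-10,54],6.5)
```

```text
at [599.7  -3.5 149.4] az 6.7 t 21.0 open 29.8 F [ 0.5  1.2 -0. ] -> shift [-0.0, 0.0954, -0.0065] turn [-0.0, 0.2, 0.1]
```

step_arm:
  motion:
    - [[0.65,0,0.005,-0.005,0,0,0],[0.65,0,0.025,-0.0065,0,0,0],[0.65,0,0.045,-0.0065,0,0,0],[0.65,0,0.06,-0.0065,0,0,0],[0.65,0,0.07,-0.0065,0,0,0],[0.65,0,0.075,-0.0065,0,0,0],[0.65,0,0.075,-0.0065,0,0,0]]

```text
t: 21.88
ee_pos: [600.5, -11.1, 73.7]
tool_rot: [[0.993, -0.0, -0.116], [0.116, -0.0, 0.993], [-0.0, -1.0, 0.0]]
wrist_force: [-0.4, -0.1, -0.9]
opening: 30.1
```

Run:
```python
from h import *
go([600.5,-10,54],6.5)
p,d=snap('scene'); cv2.imwrite('pics/g.png',cv2.resize(p[150:290,240:410],None,fx=4,fy=4,interpolation=cv2.INTER_CUBIC)[:,:,::-1])
```

```text
at [600.5 -11.1  73.7] az 6.7 t 21.9 open 30.1 F [-0.4 -0.1 -0.9] -> shift [0.0002, 0.0197, 0.0011] turn [-0.0, 0.2, -0.0]
```

View pics/g.png

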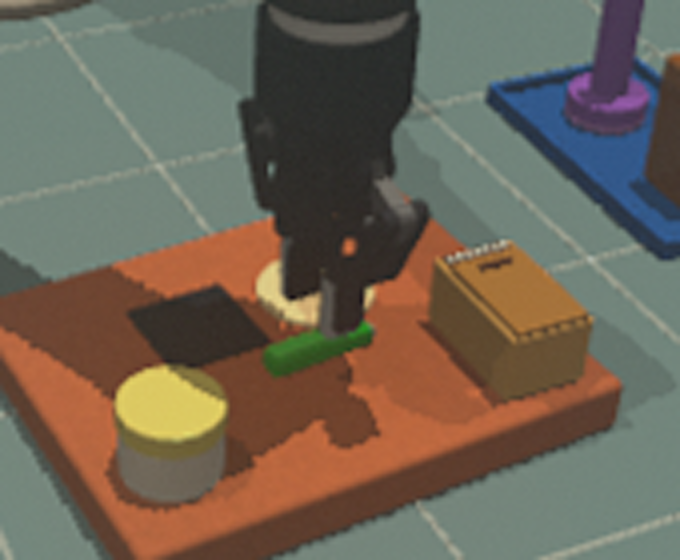

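The fingers straddle the clipper at (345,320). Descending the last 20 mm, then closing.

step_arm:
  motion:
    - [[0.65,0,0.008,0.001,0,0,0],[0.65,0,0.015,0.001,0,0,0],[0.65,0,0.019,0.001,0,0,0],[0.65,0,0.0205,0.001,0,0,0],[0.65,0,0.0205,0.001,0,0,0],[0.75,0,0.0205,0.001,0,0,0],[0.85,0,0.0205,0.001,0,0,0],[0.95,0,0.0205,0.001,0,0,0],[0.95,0,0.0205,0.001,0,0,0],[0.95,0,0.0205,0.001,0,0,0]]
  grip_force: 25

```text
t: 23.18
ee_pos: [600.6, -10.2, 53.6]
tool_rot: [[0.993, 0.001, -0.116], [0.116, -0.0, 0.993], [0.001, -1.0, -0.0]]
wrist_force: [-0.7, -0.1, 2.5]
opening: 12.7
```

Run:
```python
from h import *
go([600.5,-10,110],6.5)
```

```text
at [600.6 -10.2  53.6] az 6.6 t 23.2 open 12.7 F [-0.7 -0.1  2.5] -> shift [-0.0, -0.0564, 0.0002] turn [0.0, 0.1, 0.0]
```

step_arm:
  motion:
    - [[0.95,0,-0.005,0,0,0,0],[0.95,0,-0.02,0,0,0,0],[0.95,0,-0.045,0,0,0,0],[0.95,0,-0.075,0,0,0,0],[0.95,0,-0.1,0,0,0,0],[0.95,0,-0.11,0,0,0,0],[0.95,0,-0.11,0,0,0,0]]

```text
t: 24.05
ee_pos: [600.6, -10.2, 164.0]
tool_rot: [[0.993, 0.001, -0.116], [0.116, -0.0, 0.993], [0.001, -1.0, -0.0]]
wrist_force: [-0.2, 0.1, -0.2]
opening: 13.1
```

Run:
```python
from h import *
np.set_printoptions(suppress=True,precision=1)
p,d=snap('scene'); cv2.imwrite('pics/i.png',cv2.resize(p[130:290,130:410],None,fx=2.7,fy=2.7,interpolation=cv2.INTER_CUBIC)[:,:,::-1])
p2,d2=snap('top'); 
for n in('top','scene'):
  W=cloud(n,d2 if n=='top' else d)
  for q in finder.cut_out(n,'soap_dish'):
    m=q['region']; cs=max(cv2.findContours(m.astype(np.uint8),cv2.RETR_EXTERNAL,cv2.CHAIN_APPROX_NONE)[0],key=cv2.contourArea).reshape(-1,2)
    pl=np.array([ray(n,c,12)[:2] for c in cs],np.float32); print(n,q['confidence'],q['rect'],cv2.minAreaRect(pl))
go([465.5,-321.5,163],-4.5)
```

```text
top 0.71 [351.2, 197.3, 386.4, 247.2] ((466.44732666015625, -321.1588134765625), (97.09576416015625, 129.21630859375), 85.07019805908203)
top 0.71 [409.5, 190.6, 451.5, 241.8] ((484.58526611328125, -491.5132751464844), (100.93962097167969, 130.8190460205078), 85.72593688964844)
top 0.6 [344.9, 261.1, 371.3, 297.1] ((311.95916748046875, -297.65838623046875), (67.2992935180664, 93.83197784423828), 76.82950592041016)
top 0.54 [125.9, 225.5, 150.8, 244.6] ((416.33038330078125, 309.24346923828125), (61.68498992919922, 51.755592346191406), 54.79113006591797)
scene 0.92 [48.8, 245.7, 104.7, 301.8] ((487.0814208984375, -493.3215026855469), (101.39653778076172, 145.14141845703125), 86.73309326171875)
scene 0.9 [140.4, 222.8, 187.2, 270.8] ((470.6812744140625, -324.82684326171875), (99.3482666015625, 152.48526000976562), 86.91810607910156)
scene 0.72 [149.5, 198.8, 176.0, 221.0] ((319.5430603027344, -303.3040466308594), (71.13543701171875, 105.51079559326172), 75.8156509399414)
at [599.5 -10.3 162.1] az 6.6 t 24.2 open 12.8 F [ 0.3 -0.7 -0.5] -> shift [-0.1691, -0.0006, -0.2936] turn [0.0, 11.1, -0.1]
```

View pics/i.png

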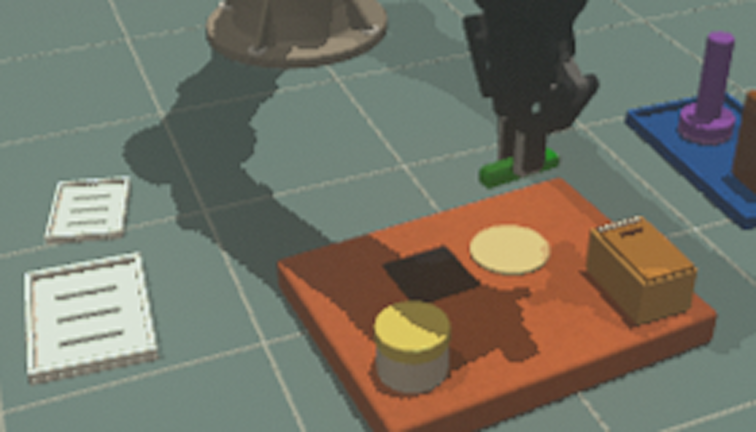

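The clipper is lifted and level at (520,165) in the crop. Carrying it to the large white dish.

step_arm:
  motion:
    - [[0.95,-0.01,0,-0.018,0,1,0],[0.95,-0.028,0,-0.05,0,2,0],[0.95,-0.05,0,-0.087,0,4,0],[0.95,-0.072,0,-0.125,0,5,0],[0.95,-0.094,0,-0.163,0,7,0],[0.95,-0.116,0,-0.201,0,8,0],[0.95,-0.136,0,-0.236,0,9,0],[0.95,-0.152,0,-0.264,0,10,0],[0.95,-0.163,0,-0.284,0,11,0],[0.95,-0.169,0,-0.293,0,11,0]]

```text
t: 25.5
ee_pos: [465.1, -322.4, 163.0]
tool_rot: [[0.997, -0.001, 0.078], [-0.078, -0.0, 0.997], [-0.001, -1.0, -0.0]]
wrist_force: [0.5, 0.4, -0.0]
opening: 13.0
```

step_arm:
  motion:
    - [[0.95,0,0.01,0,0,0,0],[0.95,0,0.03,0,0,0,0],[0.95,0,0.05,0,0,0,0],[0.95,0,0.07,0,0,0,0],[0.95,0,0.08,0,0,0,0],[0.95,0,0.08,0,0,0,0]]

```text
t: 26.25
ee_pos: [466.4, -319.5, 82.5]
tool_rot: [[0.997, -0.001, 0.074], [-0.074, 0.001, 0.997], [-0.001, -1.0, 0.001]]
wrist_force: [-0.1, -0.8, 0.8]
opening: 12.9
```

Run:
```python
from h import *
go([466,-321.3,29.5],-4.5)
p,d=snap('scene'); cv2.imwrite('pics/j.png',cv2.resize(p[130:300,100:340],None,fx=3.2,fy=3.2,interpolation=cv2.INTER_CUBIC)[:,:,::-1])
```

```text
at [ 466.4 -319.5   82.5] az -4.3 t 26.2 open 12.9 F [-0.1 -0.8  0.8] -> shift [-0.0002, 0.053, -0.0019] turn [-0.1, 0.2, -0.1]
```

View pics/j.png

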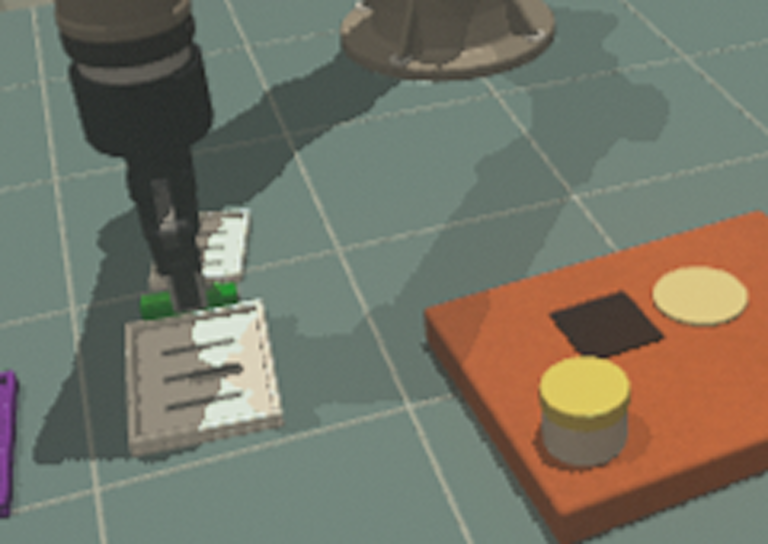

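The clipper at (190,300) hangs above the large dish and within its width. Lowering.

step_arm:
  motion:
    - [[0.95,0,0.01,-0.001,0,0,0],[0.95,0,0.025,-0.002,0,0,0],[0.95,0,0.038,-0.002,0,0,0],[0.95,0,0.046,-0.002,0,0,0],[0.95,0,0.05,-0.002,0,0,0],[0.95,0,0.052,-0.002,0,0,0],[0.95,0,0.053,-0.002,0,0,0],[0.95,0,0.054,-0.002,0,0,0],[0.95,0,0.054,-0.002,0,0,0]]

```text
t: 27.42
ee_pos: [466.3, -322.9, 29.5]
tool_rot: [[0.997, 0.0, 0.076], [-0.076, -0.0, 0.997], [0.0, -1.0, -0.0]]
wrist_force: [-0.4, -0.7, -1.0]
opening: 12.6
```

step_arm:
  motion:
    - [[0.95,0,0.0005,0,0,0,0],[0.95,0,0.001,0,0,0,0],[0.95,0,0.0015,0,0,0,0],[0.95,0,0.0015,0,0,0,0]]

```text
t: 27.92
ee_pos: [466.3, -322.9, 28.6]
tool_rot: [[0.997, -0.0, 0.076], [-0.076, -0.0, 0.997], [-0.0, -1.0, -0.0]]
wrist_force: [-1.8, 1.0, 6.6]
opening: 12.7
```

Contact made. Opening partway, which stays within the dish, then rising.

step_arm:
  motion:
    - [[0.85,0,0,0,0,0,0],[0.75,0,0,0,0,0,0],[0.65,0,0,0,0,0,0],[0.65,0,0,0,0,0,0],[0.65,0,-0.01,0,0,0,0],[0.65,0,-0.035,0,0,0,0],[0.65,0,-0.07,0,0,0,0],[0.5,0,-0.11,0,0,0,0],[0.3,0,-0.15,0.01,0,0,0],[0.1,0.01,-0.18,0.04,0,0,0]]

```text
t: 29.18
ee_pos: [478.8, -285.5, 210.4]
tool_rot: [[0.997, 0.002, 0.08], [-0.08, -0.003, 0.997], [0.002, -1.0, -0.002]]
wrist_force: [1.2, 0.5, -0.3]
opening: 75.9
```

step_arm:
  motion:
    - [[0,0,-0.01,0.04,0,0,0],[0,0,-0.01,0.08,0,0,0],[0,0,-0.01,0.12,0,0,0],[0,0,-0.01,0.16,0,0,0],[0,0,-0.01,0.18,0,0,0],[0,0,-0.01,0.18,0,0,0]]

```text
t: 29.92
ee_pos: [493.1, -102.5, 218.6]
tool_rot: [[0.997, 0.001, 0.072], [-0.072, -0.0, 0.997], [0.001, -1.0, -0.0]]
wrist_force: [-0.3, -0.2, 0.8]
opening: 85.3
```

Run:
```python
from h import *
np.set_printoptions(suppress=True,precision=1)
p,d=snap('scene'); cv2.imwrite('pics/k.png',cv2.resize(p[150:310,40:440],None,fx=2,fy=2,interpolation=cv2.INTER_CUBIC)[:,:,::-1])
p2,d2=snap('top'); 
for n,p,d in (('scene',p,d),('top',p2,d2)):
    w=cloud(n,d); hsv=cv2.cvtColor(p,cv2.COLOR_RGB2HSV)
    for nm,x0,x1,y0,y1,z0,z1 in (('cap',460,570,250,350,130,142),('brush',380,450,250,350,104,118),('clip',400,530,-390,-250,9,40)):
        m=(w[...,0]>x0)&(w[...,0]<x1)&(w[...,1]>y0)&(w[...,1]<y1)&(w[...,2]>z0)&(w[...,2]<z1)
        if nm=='clip': m&=(hsv[...,0]>40)&(hsv[...,0]<80)&(hsv[...,1]>120)
        q=w[m]
        if len(q)>4: print(n,nm,len(q),cv2.minAreaRect(q[:,:2].astype(np.float32)),q[:,2].mean(),q[:,2].max())
go([514.3,301.5,230],4)
```

```text
scene cap 86 ((513.0220336914062, 300.3236999511719), (25.693233489990234, 27.942523956298828), 22.39249610900879) 135.92981363642062 139.99155791602996
scene brush 63 ((413.92950439453125, 299.9865417480469), (24.009233474731445, 27.45389747619629), 89.45451354980469) 110.06859616119299 113.69853798119125
scene clip 126 ((467.45172119140625, -324.2884521484375), (58.289363861083984, 11.185752868652344), 85.76834106445312) 18.078159460769363 22.8914298764338
top cap 99 ((513.2451171875, 301.9742126464844), (25.286907196044922, 25.782785415649414), 4.065929412841797) 135.3742071520125 141.80834367264535
top brush 84 ((415.0916748046875, 303.8925476074219), (22.80710792541504, 24.762104034423828), 1.6649205684661865) 109.49814580845675 115.12489734972503
top clip 89 ((466.2183532714844, -323.50469970703125), (58.95691680908203, 11.830413818359375), 85.74333953857422) 17.334750333131375 24.391039557988908
at [ 492.8 -105.2  218.2] az -4.4 t 30.0 open 85.0 F [-0.4 -0.4 -1. ] -> shift [-0.0097, -0.0123, 0.4072] turn [0.1, -8.4, 0.0]
```

View pics/k.png

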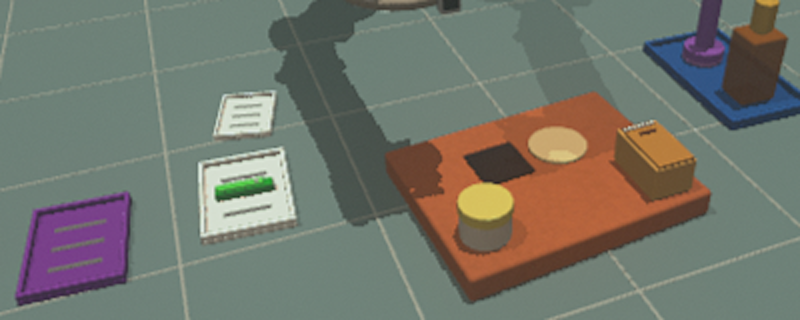

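The clipper lies flat in the large white dish (245,188), with its top about 19 mm up as expected. Now back to the bottle.

step_arm:
  motion:
    - [[0,-0.001,-0.003,0.025,0,-1,0],[0,-0.002,-0.007,0.065,0,-2,0],[0,-0.003,-0.012,0.11,0,-3,0],[0,-0.004,-0.012,0.155,0,-4,0],[0,-0.005,-0.012,0.2,0,-5,0],[0,-0.006,-0.012,0.245,0,-6,0],[0,-0.007,-0.012,0.29,0,-7,0],[0,-0.008,-0.012,0.335,0,-8,0],[0,-0.009,-0.012,0.37,0,-8.4,0],[0,-0.01,-0.012,0.395,0,-8.4,0]]

```text
t: 31.28
ee_pos: [512.1, 293.0, 229.9]
tool_rot: [[0.997, -0.0, -0.072], [0.072, 0.001, 0.997], [-0.0, -1.0, 0.001]]
wrist_force: [0.0, -0.0, -0.8]
opening: 85.3
```

step_arm:
  motion:
    - [[0,0,0,0.005,0,0,0],[0,0,0,0.01,0,0,0],[0,0,0,0.01,0,0,0],[0,0,0,0.01,0,0,0]]

```text
t: 31.78
ee_pos: [512.5, 299.3, 229.8]
tool_rot: [[0.998, 0.0, -0.069], [0.069, -0.001, 0.998], [0.0, -1.0, -0.001]]
wrist_force: [-0.1, -1.3, 0.3]
opening: 85.3
```

Run:
```python
from h import *
go([514,301.5,119.6],4.1)
```

```text
at [512.5 299.3 229.8] az 4.0 t 31.8 open 85.3 F [-0.1 -1.3  0.3] -> shift [0.0017, 0.1102, 0.0022] turn [0.1, -0.1, 0.0]
```

step_arm:
  motion:
    - [[0,0.0015,0.005,0.001,0,0,0],[0,0.0015,0.025,0.001,0,0,0],[0,0.0015,0.05,0.001,0,0,0],[0,0.0015,0.075,0.001,0,0,0],[0,0.0015,0.095,0.001,0,0,0],[0,0.0015,0.106,0.001,0,0,0],[0,0.0015,0.109,0.001,0,0,0],[0,0.0015,0.11,0.001,0,0,0],[0,0.0015,0.11,0.001,0,0,0]]

```text
t: 32.9
ee_pos: [514.0, 301.9, 120.5]
tool_rot: [[0.997, 0.001, -0.071], [0.071, 0.001, 0.997], [0.001, -1.0, 0.0]]
wrist_force: [-0.5, -0.4, -0.0]
opening: 86.0
```

step_arm:
  motion:
    - [[0.3,0,0,0,0,0,0],[0.5,0,0,0,0,0,0],[0.65,0,0,0,0,0,0],[0.8,0,0,0,0,0,0],[0.9,0,0,0,0,0,0],[0.9,0,0,0,0,0,0]]
  grip_force: 40

```text
t: 33.65
ee_pos: [513.8, 301.6, 120.0]
tool_rot: [[0.998, 0.001, -0.071], [0.071, 0.0, 0.998], [0.001, -1.0, 0.0]]
wrist_force: [0.0, 0.0, 1.0]
opening: 26.9
```

Run:
```python
from h import *
go([551.3,12.7,208],4.1)
```

```text
at [513.8 301.6 120. ] az 4.0 t 33.6 open 26.9 F [0. 0. 1.] -> shift [0.017, -0.088, -0.2908] turn [-0.0, -0.1, 0.0]
```

step_arm:
  motion:
    - [[0.9,0,-0.005,0,0,0,0],[0.9,0,-0.02,0,0,0,0],[0.9,0,-0.045,0,0,0,0],[0.9,0.001,-0.065,-0.005,0,0,0],[0.9,0.002,-0.08,-0.02,0,0,0],[0.9,0.003,-0.086,-0.045,0,0,0],[0.9,0.005,-0.088,-0.075,0,0,0],[0.9,0.006,-0.088,-0.105,0,0,0],[0.9,0.008,-0.088,-0.14,0,0,0],[0.9,0.01,-0.088,-0.175,0,0,0]]

```text
t: 34.9
ee_pos: [535.7, 125.0, 208.0]
tool_rot: [[0.998, -0.0, -0.069], [0.069, -0.001, 0.998], [-0.0, -1.0, -0.001]]
wrist_force: [0.1, -0.1, -2.2]
opening: 27.3
```

step_arm:
  motion:
    - [[0.9,0.002,0,-0.03,0,0,0],[0.9,0.004,0,-0.06,0,0,0],[0.9,0.005,0,-0.083,0,0,0],[0.9,0.006,0,-0.1,0,0,0],[0.9,0.007,0,-0.11,0,0,0],[0.9,0.007,0,-0.115,0,0,0],[0.9,0.007,0,-0.115,0,0,0],[0.9,0.007,0,-0.115,0,0,0]]

```text
t: 35.9
ee_pos: [550.9, 14.5, 207.8]
tool_rot: [[0.997, 0.0, -0.072], [0.072, 0.0, 0.997], [0.0, -1.0, 0.0]]
wrist_force: [0.9, -0.2, -2.0]
opening: 26.9
```

Run:
```python
from h import *
go([551,13,150],4.1)
p,d=snap('scene','l.png')
```

```text
at [550.9  14.5 207.8] az 4.1 t 35.9 open 26.9 F [ 0.9 -0.2 -2. ] -> shift [-0.0, 0.0578, -0.0015] turn [-0.0, 0.0, 0.0]
```

View pics/l.png

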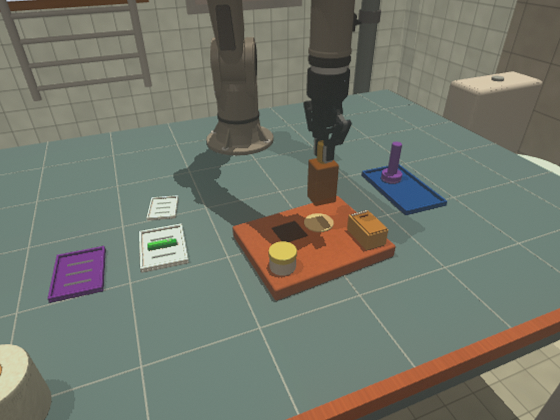

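The bottle hangs upright at (322,185) above the mat, and the clipper is still in the dish at (162,243). Lowering slowly.

step_arm:
  motion:
    - [[0.9,0,0.01,-0.001,0,0,0],[0.9,0,0.025,-0.001,0,0,0],[0.9,0,0.038,-0.001,0,0,0],[0.9,0,0.046,-0.001,0,0,0],[0.9,0,0.051,-0.001,0,0,0],[0.9,0,0.054,-0.001,0,0,0],[0.9,0,0.055,-0.001,0,0,0],[0.9,0,0.056,-0.001,0,0,0],[0.9,0,0.056,-0.001,0,0,0]]

```text
t: 37.08
ee_pos: [551.2, 12.4, 152.0]
tool_rot: [[0.998, 0.0, -0.071], [0.071, -0.0, 0.998], [0.0, -1.0, -0.0]]
wrist_force: [-0.1, -0.3, -2.1]
opening: 26.9
```

Run:
```python
from h import *
go([551,13,149],4.1)
```

```text
at [551.2  12.4 152. ] az 4.0 t 37.1 open 26.9 F [-0.1 -0.3 -2.1] -> shift [-0.0002, 0.003, 0.0006] turn [0.0, -0.1, 0.0]
```

step_arm:
  motion:
    - [[0.9,0,0.0005,0.0005,0,0,0],[0.9,0,0.001,0.0005,0,0,0],[0.9,0,0.0015,0.0005,0,0,0],[0.9,0,0.002,0.0005,0,0,0],[0.9,0,0.0025,0.0005,0,0,0],[0.9,0,0.0025,0.0005,0,0,0]]

```text
t: 37.83
ee_pos: [551.0, 12.9, 149.2]
tool_rot: [[0.998, -0.0, -0.071], [0.071, -0.0, 0.998], [-0.0, -1.0, -0.0]]
wrist_force: [-0.7, -0.4, -1.9]
opening: 27.1
```

step_arm:
  motion:
    - [[0.9,0,0.0003,0,0,0,0],[0.9,0,0.0006,0,0,0,0],[0.9,0,0.0006,0,0,0,0]]

```text
t: 38.2
ee_pos: [551.1, 12.9, 149.0]
tool_rot: [[0.998, 0.0, -0.071], [0.071, -0.0, 0.998], [0.0, -1.0, -0.0]]
wrist_force: [0.6, -0.9, -0.1]
opening: 26.9
```

Touchdown: the supported weight fell by 2 N. Releasing.

step_arm:
  motion:
    - [[0.6,0,0.0003,0,0,0,0],[0.4,0,0,0,0,0,0],[0.2,0,0,0,0,0,0],[0,0,0,0,0,0,0],[0,0,0,0,0,0,0],[0,0,-0.015,0,0,0,0],[0,0,-0.04,0,0,0,0],[0,0,-0.065,0,0,0,0],[0,0,-0.075,0.015,0,0,0],[0,-0.005,-0.075,0.045,0,0,0]]

```text
t: 39.45
ee_pos: [543.6, 57.8, 224.9]
tool_rot: [[0.998, 0.002, -0.068], [0.068, -0.0, 0.998], [0.002, -1.0, -0.0]]
wrist_force: [-0.7, -0.8, 0.3]
opening: 85.4
```

step_arm:
  motion:
    - [[0,-0.011,0,0.035,0,0,0],[0,-0.022,0,0.07,0,0,0],[0,-0.034,0,0.11,0,0,0],[0,-0.046,0,0.15,0,0,0],[0,-0.058,0,0.19,0,0,0],[0,-0.07,0,0.225,0,0,0],[0,-0.075,0,0.24,0,0,0],[0,-0.075,0,0.24,0,0,0],[0,-0.075,0,0.24,0,0,0]]

```text
t: 40.58
ee_pos: [452.0, 289.9, 223.4]
tool_rot: [[0.998, 0.0, -0.068], [0.068, -0.001, 0.998], [-0.0, -1.0, -0.001]]
wrist_force: [-0.6, -0.3, -0.3]
opening: 85.4
```

Run:
```python
from h import *
np.set_printoptions(suppress=True,precision=1)
p,d=snap('scene'); cv2.imwrite('pics/m.png',cv2.resize(p[130:290,220:460],None,fx=3.2,fy=3.2,interpolation=cv2.INTER_CUBIC)[:,:,::-1])
p2,d2=snap('top'); 
for n,p,d in (('scene',p,d),('top',p2,d2)):
    w=cloud(n,d)
    for nm,x0,x1,y0,y1,z0,z1 in (('cap',500,600,-30,60,160,172),('shoulder',500,600,-30,60,116,130),('brush',380,450,250,350,104,118)):
        m=(w[...,0]>x0)&(w[...,0]<x1)&(w[...,1]>y0)&(w[...,1]<y1)&(w[...,2]>z0)&(w[...,2]<z1)
        q=w[m]
        if len(q)>4: print(n,nm,len(q),cv2.minAreaRect(q[:,:2].astype(np.float32)),q[:,2].mean())
go([415,302.7,89.7],4.1)
```

```text
scene cap 110 ((550.6478881835938, 12.273601531982422), (26.677772521972656, 26.22502899169922), 20.17852783203125) 165.459539206019
scene shoulder 278 ((551.5037841796875, 11.87413215637207), (49.72983169555664, 47.58377456665039), 86.34457397460938) 123.13594094012498
scene brush 60 ((414.6141052246094, 300.9465026855469), (25.250476837158203, 23.99376106262207), 12.79802131652832) 110.33280996584472
top cap 98 ((550.8240966796875, 14.938150405883789), (27.5618953704834, 24.566892623901367), 1.1315163373947144) 164.58385503357175
top shoulder 236 ((550.669677734375, 14.338449478149414), (50.129188537597656, 46.20792007446289), 85.9974365234375) 122.17926597290237
top brush 80 ((415.13848876953125, 303.1485290527344), (22.817432403564453, 24.776409149169922), 1.4080407619476318) 109.24550577546297
at [452.  289.9 223.4] az 3.9 t 40.7 open 85.0 F [-0.2 -0.3 -0.7] -> shift [-0.0361, 0.1337, 0.0155] turn [0.1, -0.2, -0.0]
```

View pics/m.png

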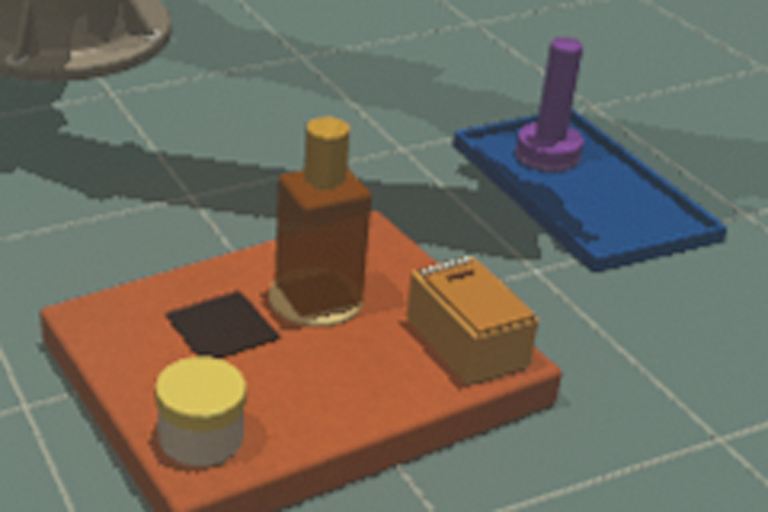

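The bottle stands on its mat at (320,245), about 1 mm off centre by both cameras. Fetching the brush.

step_arm:
  motion:
    - [[0,-0.02,0.0,0.01,0,0,0],[0,-0.0365,0.0,0.0145,0,0,0],[0,-0.0365,0.02,0.0145,0,0,0],[0,-0.0365,0.05,0.0145,0,0,0],[0,-0.0365,0.08,0.0145,0,0,0],[0,-0.0365,0.105,0.0145,0,0,0],[0,-0.0365,0.122,0.0145,0,0,0],[0,-0.0365,0.13,0.0145,0,0,0],[0,-0.0365,0.133,0.0145,0,0,0],[0,-0.0365,0.133,0.0145,0,0,0]]

```text
t: 41.92
ee_pos: [414.0, 303.8, 91.2]
tool_rot: [[0.998, 0.001, -0.071], [0.071, 0.0, 0.998], [0.001, -1.0, 0.0]]
wrist_force: [0.5, -0.3, -0.2]
opening: 85.6
```

step_arm:
  motion:
    - [[0.3,0,0,0,0,0,0],[0.5,0,0,0,0,0,0],[0.65,0,0,0,0,0,0],[0.8,0,0,0,0,0,0],[0.9,0,0,0,0,0,0],[0.9,0,0,0,0,0,0]]
  grip_force: 30

```text
t: 42.68
ee_pos: [413.8, 303.5, 90.8]
tool_rot: [[0.998, 0.0, -0.071], [0.071, 0.0, 0.998], [0.0, -1.0, -0.0]]
wrist_force: [-0.3, 0.1, 1.7]
opening: 25.3
```

Run:
```python
from h import *
np.set_printoptions(suppress=True,precision=1)
go([556.5,-62,200],4.1)
T=np.load('pics/t2.npz'); S=np.load('pics/s2.npz')
for n,F in (('top',T),('scene',S)):
    W=cloud(n,F['d']); hsv=cv2.cvtColor(F['p'],cv2.COLOR_RGB2HSV)
    roi=(abs(W[...,0]-556)<45)&(abs(W[...,1]+62)<45)&(hsv[...,2]<80)&(W[...,2]<40)
    m=roi.astype(np.uint8); k,lab,st,cen=cv2.connectedComponentsWithStats(m); i=1+st[1:,4].argmax(); m=(lab==i).astype(np.uint8)
    cs=max(cv2.findContours(m,cv2.RETR_EXTERNAL,cv2.CHAIN_APPROX_NONE)[0],key=cv2.contourArea).reshape(-1,2)
    pl=np.array([ray(n,c,34)[:2] for c in cs],np.float32); print(n,cv2.minAreaRect(pl), ray(n,cen[i],34))
```

```text
at [413.8 303.5  90.8] az 4.1 t 42.7 open 25.3 F [-0.3  0.1  1.7] -> shift [0.1165, -0.1092, -0.3747] turn [0.0, -0.0, 0.0]
top ((557.4899291992188, -61.75621795654297), (54.71510314941406, 54.91756820678711), 4.839797496795654) [557.3 -61.6  34. ]
scene ((558.2251586914062, -63.02195739746094), (57.96707534790039, 57.15431594848633), 4.0741963386535645) [558.5 -62.6  34. ]
```

The direct line to the square mat would pass over the bottle, so I'll route around it on the robot's side.

step_arm:
  motion:
    - [[0.9,0,-0.005,0,0,0,0],[0.9,0,-0.03,0,0,0,0],[0.9,0,-0.06,0,0,0,0],[0.9,0.001,-0.09,-0.01,0,0,0],[0.9,0.003,-0.11,-0.035,0,0,0],[0.9,0.006,-0.12,-0.07,0,0,0],[0.9,0.009,-0.12,-0.11,0,0,0],[0.9,0.012,-0.12,-0.15,0,0,0],[0.9,0.015,-0.12,-0.19,0,0,0],[0.9,0.018,-0.12,-0.225,0,0,0]]

```text
t: 43.92
ee_pos: [447.4, 78.7, 210.8]
tool_rot: [[0.998, 0.0, -0.07], [0.07, -0.001, 0.998], [0.0, -1.0, -0.001]]
wrist_force: [0.5, 0.2, -0.7]
opening: 25.0
```

step_arm:
  motion:
    - [[0.9,0.003,0,-0.035,0,0,0],[0.9,0.006,0,-0.07,0,0,0],[0.9,0.009,0,-0.1,0,0,0],[0.9,0.011,0,-0.125,0,0,0],[0.9,0.012,0,-0.138,0,0,0],[0.9,0.012,0,-0.143,0,0,0],[0.9,0.012,0,-0.143,0,0,0]]

```text
t: 44.8
ee_pos: [469.5, -60.8, 210.7]
tool_rot: [[0.997, -0.0, -0.071], [0.071, 0.0, 0.997], [-0.0, -1.0, 0.0]]
wrist_force: [-0.9, 0.5, -0.5]
opening: 25.1
```

Run:
```python
from h import *
go([557.3,-61.7,210],4.1)
p,d=snap('scene','n.png')
```

```text
at [469.5 -60.8 210.7] az 4.1 t 44.8 open 25.1 F [-0.9  0.5 -0.5] -> shift [0.0875, 0.0007, -0.0071] turn [-0.0, -0.0, -0.0]
```

View pics/n.png

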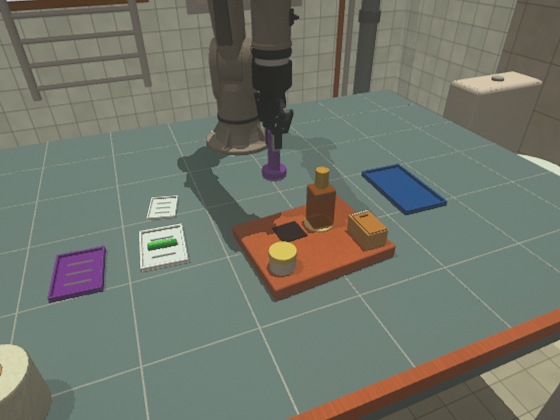

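The brush at (274,160) is short of the ledge and left of the bottle. Moving forward over the black mat.

step_arm:
  motion:
    - [[0.9,0.012,0,-0.001,0,0,0],[0.9,0.032,0,-0.003,0,0,0],[0.9,0.052,0,-0.005,0,0,0],[0.9,0.07,0,-0.006,0,0,0],[0.9,0.082,0,-0.007,0,0,0],[0.9,0.0875,0.01,-0.007,0,0,0],[0.9,0.0875,0.03,-0.007,0,0,0],[0.9,0.0875,0.055,-0.007,0,0,0],[0.9,0.0875,0.065,-0.007,0,0,0],[0.9,0.0875,0.07,-0.007,0,0,0]]

```text
t: 46.1
ee_pos: [557.1, -62.2, 140.1]
tool_rot: [[0.997, -0.001, -0.071], [0.071, 0.0, 0.997], [-0.001, -1.0, 0.0]]
wrist_force: [0.7, -0.9, -0.0]
opening: 25.2
```

step_arm:
  motion:
    - [[0.9,0,0,0,0,0,0],[0.9,0,0,0,0,0,0]]

```text
t: 46.35
ee_pos: [558.0, -62.3, 141.5]
tool_rot: [[0.998, 0.002, -0.071], [0.071, -0.0, 0.998], [0.002, -1.0, -0.0]]
wrist_force: [-0.0, -0.3, -0.2]
opening: 25.2
```

Run:
```python
from h import *
np.set_printoptions(suppress=True,precision=1)
go([557.3,-61.7,121],4.1)
p,d=snap('scene'); cv2.imwrite('pics/o.png',cv2.resize(p[130:290,220:460],None,fx=3.2,fy=3.2,interpolation=cv2.INTER_CUBIC)[:,:,::-1])
p2,d2=snap('top')
for n,p,d in (('scene',p,d),('top',p2,d2)):
    w=cloud(n,d); hsv=cv2.cvtColor(p,cv2.COLOR_RGB2HSV)
    m=(abs(w[...,0]-557)<60)&(abs(w[...,1]+62)<60)&(w[...,2]>62)&(w[...,2]<90)&(hsv[...,0]>120)&(hsv[...,0]<165)&(hsv[...,1]>80)
    q=w[m]
    if len(q)>4: print(n,len(q),cv2.minEnclosingCircle(q[:,:2].astype(np.float32)),cv2.minAreaRect(q[:,:2].astype(np.float32)),q.mean(0))
```

```text
at [558.  -62.3 141.5] az 4.0 t 46.4 open 25.2 F [-0.  -0.3 -0.2] -> shift [-0.0007, 0.0205, 0.0007] turn [0.0, -0.1, 0.1]
scene 256 ((559.719970703125, -64.54591369628906), 25.903581619262695) ((562.544921875, -65.2698745727539), (50.887325286865234, 44.1602668762207), 75.4588394165039) [568.  -67.6  75.9]
```

View pics/o.png

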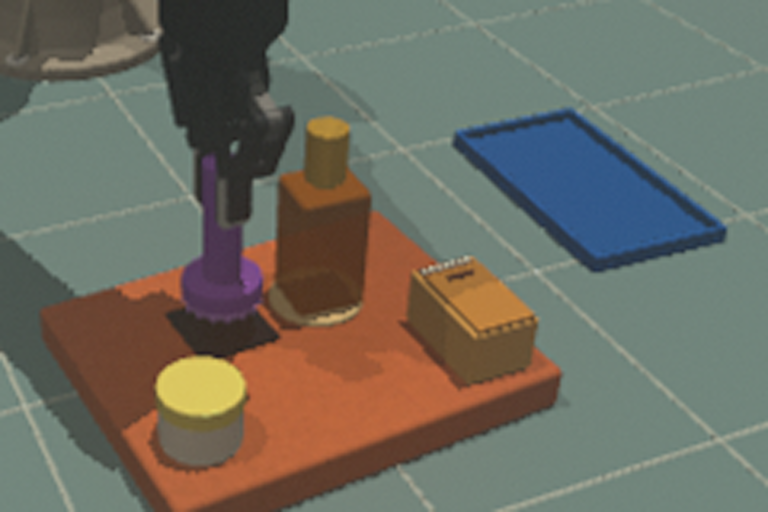

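The brush at (222,285) hangs upright above the black mat. I'll make a small correction of +1.5 mm in y and lower it.

step_arm:
  motion:
    - [[0.9,-0.0005,0.003,0.001,0,0,0],[0.9,-0.001,0.008,0.0015,0,0,0],[0.9,-0.001,0.013,0.0015,0,0,0],[0.9,-0.001,0.017,0.0015,0,0,0],[0.9,-0.001,0.019,0.0015,0,0,0],[0.9,-0.001,0.02,0.0015,0,0,0],[0.9,-0.001,0.0205,0.0015,0,0,0],[0.9,-0.001,0.0205,0.0015,0,0,0]]

```text
t: 47.45
ee_pos: [556.3, -60.9, 120.3]
tool_rot: [[0.998, 0.0, -0.071], [0.071, -0.0, 0.998], [0.0, -1.0, -0.0]]
wrist_force: [0.7, -0.5, 0.5]
opening: 24.9
```

step_arm:
  motion:
    - [[0.9,0,0.0005,0,0,0,0],[0.9,0,0.001,0,0,0,0],[0.9,0,0.001,0,0,0,0]]

```text
t: 47.82
ee_pos: [556.5, -60.9, 119.8]
tool_rot: [[0.998, 0.0, -0.071], [0.071, -0.0, 0.998], [0.0, -1.0, -0.0]]
wrist_force: [-1.0, 1.0, 4.2]
opening: 24.9
```

step_arm:
  motion:
    - [[0.6,0,0,0,0,0,0],[0.4,0,0,0,0,0,0],[0.2,0,0,0,0,0,0],[0,0,0,0,0,0,0],[0,0,0,0,0,0,0],[0,0,-0.02,0,0,0,0],[0,0,-0.05,0,0,0,0],[0,0,-0.085,0,0,0,0],[0,0,-0.12,0,0,0,0],[0,-0.02,-0.13,0,0,0,0]]

```text
t: 49.08
ee_pos: [538.4, -61.9, 251.8]
tool_rot: [[0.997, 0.005, -0.071], [0.071, 0.0, 0.997], [0.005, -1.0, -0.0]]
wrist_force: [-1.0, 0.2, -0.6]
opening: 85.7
```

step_arm:
  motion:
    - [[0,-0.02,0,-0.02,0,0,0],[0,-0.04,0,-0.05,0,0,0],[0,-0.06,0,-0.09,0,0,0],[0,-0.08,0,-0.13,0,0,0],[0,-0.09,0,-0.17,0,0,0],[0,-0.09,0,-0.2,0,0,0],[0,-0.09,0,-0.2,0,0,0],[0,-0.09,0,-0.2,0,0,0]]

```text
t: 50.08
ee_pos: [460.9, -267.1, 249.1]
tool_rot: [[0.997, -0.0, -0.072], [0.072, 0.001, 0.997], [-0.0, -1.0, 0.001]]
wrist_force: [0.6, 0.5, -0.6]
opening: 85.5
```

Run:
```python
from h import *
np.set_printoptions(suppress=True,precision=1)
p,d=snap('scene'); cv2.imwrite('pics/q.png',cv2.resize(p[130:300,40:460],None,fx=1.9,fy=1.9,interpolation=cv2.INTER_CUBIC)[:,:,::-1])
p2,d2=snap('top'); cv2.imwrite('pics/qt.png',cv2.resize(p2[125:305,110:460],None,fx=2.2,fy=2.2,interpolation=cv2.INTER_CUBIC)[:,:,::-1])
for n,p,d in (('scene',p,d),('top',p2,d2)):
    w=cloud(n,d); hsv=cv2.cvtColor(p,cv2.COLOR_RGB2HSV)
    for nm,x0,x1,y0,y1,z0,z1 in (('cap',500,600,-30,60,160,172),('shoulder',500,600,-30,60,116,130),('brushtop',500,600,-110,-35,133,146),('brushhead',500,620,-110,-30,46,60),('clip',400,530,-390,-250,9,40),('swab',580,690,40,120,72,82),('jar',600,700,-160,-70,70,80)):
        m=(w[...,0]>x0)&(w[...,0]<x1)&(w[...,1]>y0)&(w[...,1]<y1)&(w[...,2]>z0)&(w[...,2]<z1)
        if nm=='clip': m&=(hsv[...,0]>40)&(hsv[...,0]<80)&(hsv[...,1]>120)
        q=w[m]
        if len(q)>4:
            r=cv2.minAreaRect(q[:,:2].astype(np.float32)); c=cv2.minEnclosingCircle(q[:,:2].astype(np.float32))
            print(n,nm,len(q),np.array(r[0]),np.array(r[1]),round(r[2],1),'circ',np.array(c[0]),round(c[1],1),'z',round(float(q[:,2].mean()),1))
```

```text
scene cap 105 [550.5  11. ] [26.3 26.3] 4.1 circ [550.2  11.3] 15.1 z 165.8
scene shoulder 271 [551.4  11.9] [50.  46.5] 84.8 circ [550.3  12.4] 31.6 z 123.3
scene brushtop 108 [556.4 -62. ] [25.1 25.5] 39.2 circ [554.9 -62.6] 14.1 z 139.3
scene brushhead 273 [559.9 -64.3] [51.7 46.7] 63.1 circ [556.9 -63. ] 27.2 z 53.9
scene clip 118 [ 468.3 -324.4] [57.7 10.8] 87.9 circ [ 469.7 -324.4] 28.9 z 17.2
scene swab 437 [633.8  80.3] [43.7 75.1] 89.8 circ [634.4  81.1] 42.5 z 74.6
scene jar 437 [ 649.7 -117.5] [52.3 54.4] 80.1 circ [ 649.7 -117.7] 28.1 z 72.9
top cap 99 [550.5  14.2] [26.  26.2] 26.1 circ [550.9  14.4] 13.9 z 164.5
top shoulder 234 [550.5  14.6] [49.5 46.2] 86.6 circ [551.1  13. ] 31.4 z 122.4
top brushtop 79 [555.9 -59.4] [23.1 22.5] 1.4 circ [556.2 -60.2] 12.4 z 138.6
top brushhead 198 [556.5 -59.7] [52.3 51.5] 28.7 circ [556.6 -60.2] 27.0 z 53.0
top swab 264 [632.9  82.3] [74.7 44.9] 1.6 circ [634.   82.5] 41.1 z 74.4
top jar 204 [ 649.8 -114.8] [50.6 50.4] 2.3 circ [ 649.4 -115.4] 26.6 z 72.6
```

View pics/q.png

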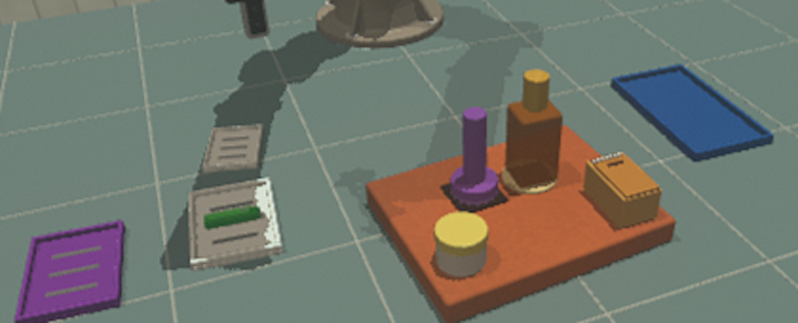

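View pics/qt.png

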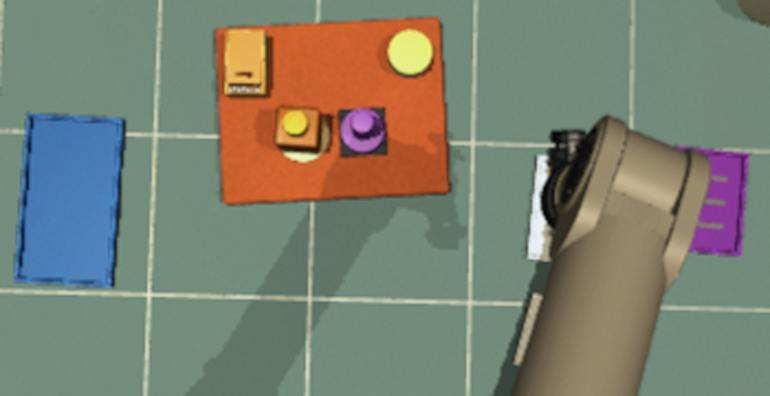

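The brush is 1–2 mm from its mat's centre, the bottle about 1 mm from its own, and the clipper lies in the dish. The box and jar positions match the start. The arm is clear, so I'm handing in.

Run:
```python
from h import *
o=status.get_obs(); print(o['t'],o['joint_velocities'].round(2)); print(robot.sign_off())
```

```text
50.175 [-0.19 -0.12  0.06  0.01  0.13 -0.08  0.02]
the job is handed in; nothing more can be done
None
```

The job is done and handed in at t ≈ 50 s of the 122 s allowed, in the order you asked. The bottle and then the brush went upright into the blue tray, the clipper went flat into the large white soap dish, and then the bottle and brush went back to their mats. The hand-in reports no verdict, so the figures below are my own last checks with both cameras.

- **Bottle:** upright on the round cork mat, about 1 mm from the middle. It touched down at roughly 2 N.
- **Brush:** upright on the square black mat, about 1.5 mm from the middle. The two cameras disagree by about 2–3 mm sideways, roughly the stated calibration error, so I left it there.
- **Clipper:** flat in the dish, seen in the last scene picture at the same place as after release. In the last top picture the arm hid it.
- **Swab box and cream jar:** within about 1 mm of their starting positions, which is measurement noise.
- **Knocks and contact:** nothing fell over, and the robot is clear of everything.

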